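# Set out the soldering place for the next board

### The arm

A 7-joint arm with a two-finger parallel gripper is mounted at the origin on the work surface. World frame = base frame: x ahead of the robot, y to its left, z up, the work surface at z = 0. Lengths are in m, angles in degrees, forces in N, time in s.
With the tool pointing down it reaches from about 0.4 to 0.85 m from the base axis. Payload 4.5 kg.
Tool frame: the origin (TCP) lies at the very end of the fingers, on their centre line; the grasp point (between the pads) lies 19 mm behind it; z points along the fingers, y is the line along which they close (so a half turn about z gives the same grasp; the last joint's range is limited). The gripper opens to 85 mm and grips with 20 to 120 N. Pads are 22 mm wide; open, the fingers measure 114 mm over their backs; the gripper's body (76 mm by 85 mm) begins 54 mm behind the grasp point. The pads swing forward as they close: fully open they stand 13 mm farther back than shut.
Start: joints at [1.937, 39.483, -11.15, 89.685, 9.013, 51.709, -12.324], TCP at [0.625, 0, 0.231] pointing down, gripper open.
Joint ranges: [-172.22, 172.22], [-26.19, 119.32], [-84.43, 86.54], [7.71, 146.69], [-57.33, 237.33], [2.42, 119.75], [-152.13, 152.13]. Speed limits (degrees/s): [147.25, 147.25, 180, 180, 180, 180, 180].

### API

Orientations are given as [roll, pitch, yaw] about the fixed x, y, z axes, in that order (R = Rz(yaw) Ry(pitch) Rx(roll)).
In Python, from bench import robot gives the robot as it stands. The module is installed in compiled form; this text tells all that it offers.
- The arm moves only by the shell command python3 -m jog 'ROWS' [FORCE]. ROWS is JSON, a list of rows, each an object of numbers: "jaw": the opening, from -1 (shut) to 1 (fully open), so that 0 is half open; "dx", "dy", "dz": the shift along the tool's x, y, z each as a share of 0.15 m, from -1 to 1; "rx", "ry", "rz": the turn, a rotation vector about the tool's x, y, z each as a share of 45 degrees, from -1 to 1. A call has exactly 10 rows; each row is the pose to reach, as a shift and turn from the pose commanded when the call began, along the tool's axes at that moment; what a row does not reach only later rows make up. A row lasts 1/12 s, in which the tool goes at most 41.7 mm and 7.16 degrees, less where a joint would pass 70% of its speed; a pose out of reach is approached as far as the arm can. A call with a number of a shift or a turn outside -1 to 1 is refused whole. A call with a gripper value outside its range is refused whole. The fingers move at their own pace and stop on an object; FORCE is the grip in N (left out, the last holds). Time passes only in rows, so rows that repeat a pose let the fingers close, or fill a call up. It gives the time, the measured TCP pose, the force, the opening and the grip force at its end, in the units of the state.
- robot.get_state(): the state, without advancing time (a new reading comes with each control period).
- robot.camera(name): name is "scene" or "side" or "wrist"; returns the picture (480x640x3 uint8, red, green, blue); there is no depth.
- robot.calibration(name): a dict with "mtx" (3x3 intrinsics, pixels), "dist" ([k1, k2, p1, p2, k3] as OpenCV has them; the pictures are not rectified), "rvec" (rotation vector, rad) and "tvec" (3), from world to camera coordinates, as OpenCV has them; the wrist camera has in their place "hand_eye" (4x4, takes a point from camera to tool coordinates, whose origin is the TCP and whose axes are the flange's). Camera axes: x right, y down, z forward; pixel columns grow to the right and rows downward; lengths in m; the calibration is good to about 2 mm. A picture is of the moment at which its call begins: read the wrist's pose just before it. calibration takes no time and is no camera call.
- robot.close_job(): hands the job in; it is judged then, once.
The state is a dict: "time_s": time; "joints": joint angles; "qd": joint speeds; "effort": joint torques, N m; "position": TCP position; "tool_rot": TCP orientation; "ft_force": force on the tool from outside, world axes, zero at the start; "torque": the same for the moment, N m; "width": opening from 0.0 (shut) to 1.0 (fully open); "grip_force": force on a finger pad.
Only numpy, scipy, OpenCV 4.12 (cv2) and the standard library are available. Lean on these libraries where they do the work, as an engineer would, in place of code of your own. Each camera call takes 0.05 s, during which the arm holds its last target. There are 200 camera calls.

### The job

Set the bench out for soldering: pull the lowest board carrier out from under the stack in the magazine, leaving the two spares in it, and lay it flat in the middle of the aluminium plate, lengthwise along the plate, then set the silver finned heatsink upright on top of it, centred in the white outline and lengthwise along the carrier. Stand the brass-wool tin upright in the middle of the round pad on the soldering-iron stand's side of the plate, so that it is between the plate and the stand, and the amber flux jar with the white cap upright in the middle of the round pad on the plate's other side. Let go of everything.

Things in the scene. Friction and masses are not known exactly. Their poses are not given: they have to be found in the camera images.
- carrier: Lowest carrier: black slab, green board in its top with a 42 x 33 mm white outline at mid. 110 long (x) x 48 wide (y) x 10 mm, 0.07 kg, loose; origin: centre of underside. Starts under two spares in the magazine; its -x end, towards the robot, sticks out 36 mm past the gate, underside 10 mm above bench. Grip that end across its width 10-18 mm from the tip, pull along its -x 80 mm or more, lift.
- spare_low: Spare carrier, middle of the stack, same shape and origin as the lowest. It stays in the magazine and settles 10 mm by itself once the lowest has gone. Magazine (fixed): 122 x 62 mm, floor 10 mm high, aluminium walls 55 mm high, on the robot's side a yellow gate, its lower edge 14 mm above the floor; the lowest carrier slides out easily under it, with 3 mm play at each side.
- spare_top: Top carrier of the magazine's stack, same shape and size as the lowest; origin at the centre of its underside. Stays in the magazine (settles 10 mm lower).
- heatsink: Silver finned heatsink block, loose, 40 mm long (x, along the fins) x 30 mm wide (y) x 28 mm high, 0.06 kg. Origin: centre of the underside.
- tin: Round brass tip-cleaner tin, filled with curly brass wool, loose, 50 mm diameter (rim 52 mm), 34 mm high (wool to 41 mm), 0.12 kg. Origin: centre of the underside, z up.
- jar: Amber round flux jar with a pale label and a white cap, loose, 44 mm diameter, 50 mm high, 0.11 kg. Origin: centre of the underside, z up.
- plate: Aluminium work plate fixed on the bench, 140 mm long (x) x 80 mm wide (y) x 6 mm high, with black corner marks for the carrier. Origin: centre of the underside; the top is 6 mm up.
- pad_left: Round pad fixed on the bench, blue with a white rim, 72 mm diameter, 2 mm high, on the left (+y) side of the plate, centre about 120 mm from the plate's. Origin: centre of the underside.
- pad_right: Round pad fixed on the bench, like the other, 72 mm diameter, 2 mm high, on the right (-y) side of the plate, centre about 120 mm from the plate's. Origin: centre of the underside.
- stand: Soldering-iron stand, fixed: grey block 130 x 75 x 26 mm with a yellow sponge, and a red-handled iron in a coil spring, up to 150 mm high. Origin: centre of the underside. It stands either on the left (+y) or on the right (-y), the magazine on the other side.

How it is judged:
By the outcome, as a careful person would: the job done as asked, in the order asked, and still so for the second after the job is handed in, with the robot touching nothing.
It also fails if it takes over 96 s, if anything falls off the work surface, if the arm or the gripper's body presses on something with over 40 N, if the wrist force passes 120 N, or if a joint passes its speed limit or range.

## Working session

There is one attempt and no reset: what is moved stays moved. The work goes in short steps, Python scripts to look and compute and a shell command to move; the robot and the scene stay as the last step left them, time stands still between calls to the robot, and variables do not carry over. Pictures are saved under pics/ and viewed, at most 14 in all, crops included, and the job is handed in when it is done.

```bash
mkdir -p pics; cat > h.py <<'E'
import numpy as np, cv2
from scipy.spatial.transform import Rotation as R
from bench import robot
def snap(cam,name,crop=None,s=1):
    im=robot.camera(cam)
    cv2.imwrite('pics/raw_'+name+'.png',im[:,:,::-1])
    return im
def T():
    s=robot.get_state(); M=np.eye(4); M[:3,:3]=R.from_euler('xyz',s['tool_rot'],degrees=True).as_matrix(); M[:3,3]=s['position']; return M
def ray(cam,px,Tw=None):
    c=robot.calibration(cam)
    u=cv2.undistortPoints(np.array([[px]],float),np.array(c['mtx']),np.array(c['dist']))[0,0]
    d=np.array([u[0],u[1],1])
    if cam=='wrist':
        M=(T() if Tw is None else Tw)@np.array(c['hand_eye']); return M[:3,3],M[:3,:3]@d
    Rm=cv2.Rodrigues(np.array(c['rvec'],float))[0]; return -Rm.T@np.array(c['tvec']).ravel(),Rm.T@d
def atz(cam,px,z,Tw=None):
    o,d=ray(cam,px,Tw); return (o+d*(z-o[2])/d[2]).round(4)
def proj(cam,P,Tw=None):
    c=robot.calibration(cam)
    if cam=='wrist':
        M=np.linalg.inv((T() if Tw is None else Tw)@np.array(c['hand_eye'])); rv=cv2.Rodrigues(M[:3,:3])[0]; t=M[:3,3]
    else: rv,t=np.array(c['rvec'],float),np.array(c['tvec'],float)
    return cv2.projectPoints(np.array(P,float).reshape(-1,1,3),rv,t,np.array(c['mtx']),np.array(c['dist']))[0].reshape(-1,2)
E
python3 - <<'E'
from h import *
print(robot.get_state())
a=snap('scene','s0');b=snap('side','d0');c=snap('wrist','w0')
for n,i in zip('abc',(a,b,c)): pass
for n in('scene','side'):print(n,ray(n,(320,240)))
print(robot.calibration('wrist'))
E
```

```text
{'time_s': 0.0, 'joints': array([  1.93745288,  39.53434875, -11.14364281,  89.74737962,
         9.01331794,  51.70880444, -12.32661627]), 'qd': array([ 0.01215351,  0.01092943, -0.02979477, -0.04554856, -0.0379601 ,
        0.05541179,  0.08248364]), 'effort': array([ 1.13546095e-03, -5.39627159e+01, -1.26661520e+00, -1.58547074e+01,
        9.07521317e-03,  9.41080711e-03,  5.53111545e-05]), 'position': array([ 6.24329776e-01, -7.55039119e-05,  2.30459170e-01]), 'tool_rot': array([-1.79891743e+02,  9.08643722e-03,  9.00015124e+01]), 'ft_force': array([ 0.9866543 ,  0.08731891, -0.20731151]), 'torque': array([-0.03165936,  0.04653027, -0.00946737]), 'grip_force': 0.0, 'width': 0.9987712336053316}
scene (array([ 1.07148384, -0.28500829,  0.71730503]), array([-0.5441759 ,  0.31069411, -0.77937381]))
side (array([0.39352197, 0.86017739, 0.60997373]), array([ 0.20206391, -0.83412159, -0.51330206]))
{'mtx': array([[415.49041553,   0.        , 317.82502038],
       [  0.        , 415.49041553, 238.97610854],
       [  0.        ,   0.        ,   1.        ]]), 'dist': array([-0.07412996,  0.        ,  0.        ,  0.        ,  0.        ]), 'hand_eye': array([[-5.00206293e-04, -9.49493162e-01, -3.13787326e-01,
         8.04621389e-02],
       [ 9.99999790e-01, -3.45782241e-04, -5.47786036e-04,
         9.44452058e-04],
       [ 4.11617011e-04, -3.13787534e-01,  9.49493135e-01,
        -1.41817669e-01],
       [ 0.00000000e+00,  0.00000000e+00,  0.00000000e+00,
         1.00000000e+00]])}
```

View pics/raw_s0.png

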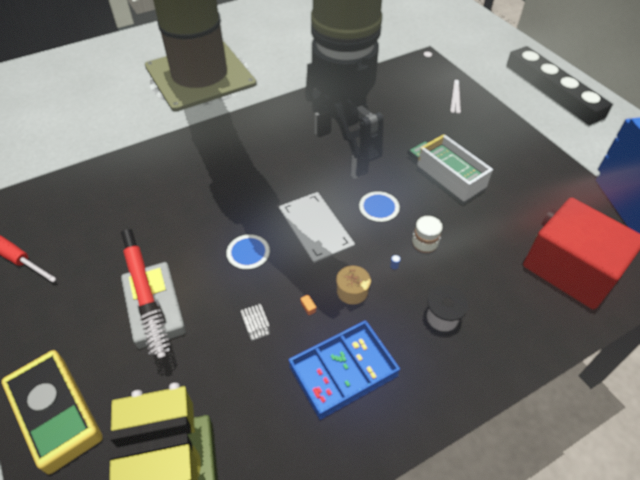

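View pics/raw_d0.png

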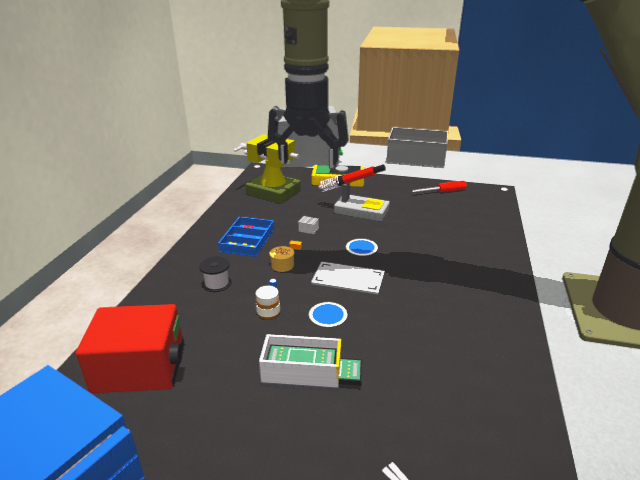

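The scene view shows the magazine at (455,165), on the +y side. The stand is at (152,300) on the -y side, the plate at (316,226), the pads at (248,251) and (379,206), the tin at (352,285), the jar at (427,233) and the heatsink at (255,321). I'll enlarge crops of both views.

```bash
python3 - <<'E'
import cv2
a=cv2.imread('pics/raw_s0.png')[120:350,220:500]
cv2.imwrite('pics/s0c.png',cv2.resize(a,None,fx=2.6,fy=2.6,interpolation=cv2.INTER_CUBIC))
a=cv2.imread('pics/raw_d0.png')[200:400,190:390]
cv2.imwrite('pics/d0c.png',cv2.resize(a,None,fx=3,fy=3,interpolation=cv2.INTER_CUBIC))
E
```

```text
(no output)
```

View pics/s0c.png

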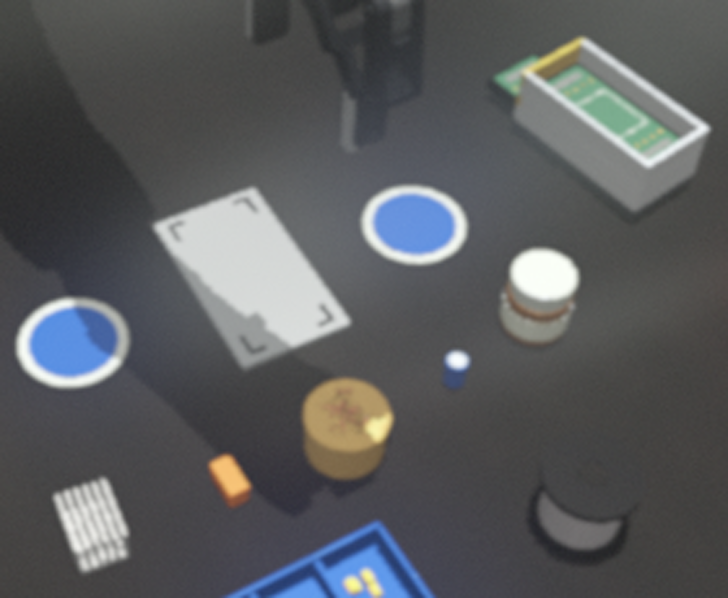

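View pics/d0c.png

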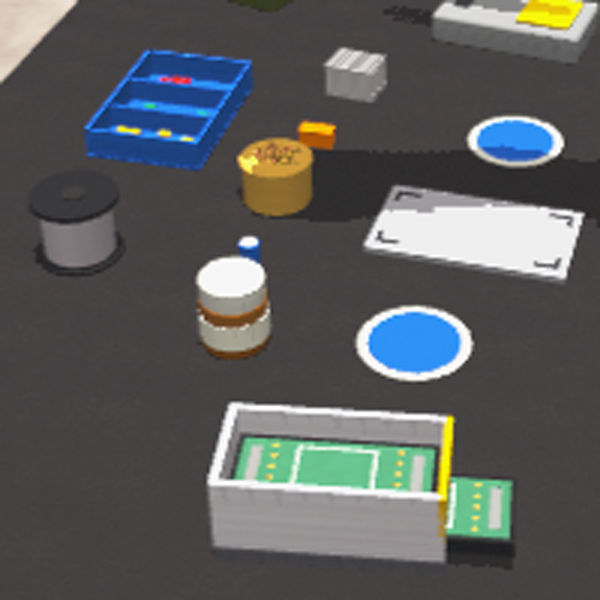

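View pics/raw_w0.png

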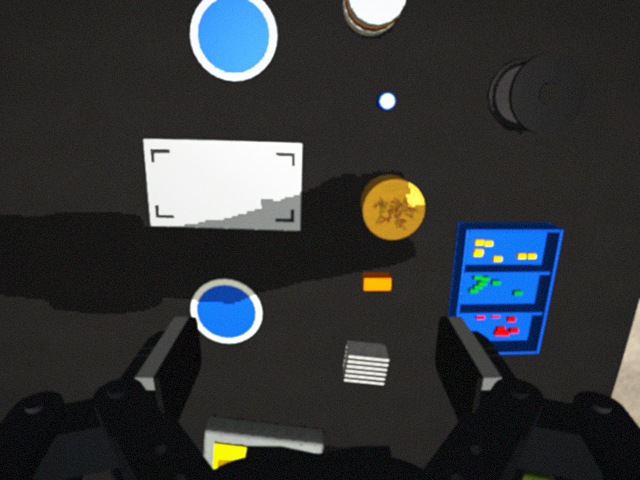

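The wrist view shows the plate corners at (143,139), (302,142), (301,231) and (150,226). The pads are at (234,36) and (227,311), the tin at (393,210) and the heatsink's fin tops around (366,372). In the side view, the carrier's tip edge runs from (361,360) to (361,380).

```bash
python3 - <<'E'
from h import *
S=lambda x,y:(220+x/2.6,120+y/2.6)
D=lambda x,y:(190+x/3,200+y/3)
def g(l,cam,ps,z):
    P=np.array([atz(cam,p,z) for p in ps]); print(l,cam,P[:,:2].tolist(),'mean',P[:,:2].mean(0).round(4))
g('plate','wrist',[(143,139),(302,142),(301,231),(150,226)],.006)
g('plate','scene',[S(*p) for p in[(153,226),(256,187),(351,323),(244,369)]],.006)
g('plate','side',[D(*p) for p in[(395,187),(583,213),(568,279),(364,248)]],.006)
g('padL','wrist',[(234,36)],.002);g('padL','scene',[S(414,224)],.002);g('padL','side',[D(414,342)],.002)
g('padR','wrist',[(227,311)],.002);g('padR','scene',[S(73,342)],.002);g('padR','side',[D(515,141)],.002)
g('tin','wrist',[(393,209)],.034);g('tin','scene',[S(348,415)],.036);g('tin','side',[D(277,160)],.036)
g('jar','scene',[S(544,275)],.05);g('jar','side',[D(232,279)],.05)
g('hs','wrist',[(346,360),(387,361),(387,384),(346,380)],.028)
g('hs','scene',[S(*p) for p in[(54,493),(107,479),(127,536),(77,554)]],.028)
g('hs','side',[D(*p) for p in[(337,47),(385,58),(382,78),(325,70)]],.028)
g('tip','side',[D(512,481),D(513,541)],.02)
g('tip','scene',[S(492,78),S(538,55)],.02)
g('mag','side',[D(*p) for p in[(232,404),(452,417),(446,498),(210,485)]],.055)
g('mag','scene',[S(*p) for p in[(521,73),(582,39),(709,129),(649,164)]],.055)
E
```

```text
plate wrist [[0.4719, 0.0515], [0.6113, 0.0477], [0.6094, -0.033], [0.4686, -0.028]] mean [0.5403 0.0096]
plate scene [[0.4707, -0.029], [0.4729, 0.0527], [0.6124, 0.0465], [0.6109, -0.0336]] mean [0.5417 0.0092]
plate side [[0.6056, -0.0297], [0.4681, -0.0274], [0.468, 0.0521], [0.6088, 0.0489]] mean [0.5376 0.011 ]
padL wrist [[0.5559, 0.1341]] mean [0.5559 0.1341]
padL scene [[0.5557, 0.1343]] mean [0.5557 0.1343]
padL side [[0.5543, 0.1346]] mean [0.5543 0.1346]
padR wrist [[0.5338, -0.1181]] mean [ 0.5338 -0.1181]
padR scene [[0.534, -0.1198]] mean [ 0.534  -0.1198]
padR side [[0.5319, -0.119]] mean [ 0.5319 -0.119 ]
tin wrist [[0.6882, -0.0049]] mean [ 0.6882 -0.0049]
tin scene [[0.6909, -0.0063]] mean [ 0.6909 -0.0063]
tin side [[0.6849, -0.0003]] mean [ 6.849e-01 -3.000e-04]
jar scene [[0.6677, 0.1543]] mean [0.6677 0.1543]
jar side [[0.6643, 0.1581]] mean [0.6643 0.1581]
hs wrist [[0.6524, -0.1575], [0.6925, -0.1589], [0.6941, -0.1861], [0.6529, -0.181]] mean [ 0.673  -0.1709]
hs scene [[0.6496, -0.1817], [0.656, -0.1506], [0.696, -0.157], [0.6926, -0.1867]] mean [ 0.6736 -0.169 ]
hs side [[0.6921, -0.1891], [0.6494, -0.1797], [0.6439, -0.147], [0.6913, -0.1494]] mean [ 0.6692 -0.1663]
tip side [[0.4715, 0.2595], [0.4638, 0.3023]] mean [0.4676 0.2809]
tip scene [[0.4722, 0.2583], [0.4678, 0.3047]] mean [0.47   0.2815]
mag side [[0.6256, 0.2721], [0.5064, 0.255], [0.4974, 0.3146], [0.6168, 0.3331]] mean [0.5616 0.2937]
mag scene [[0.5081, 0.2525], [0.4995, 0.3144], [0.6192, 0.3322], [0.6257, 0.2734]] mean [0.5631 0.2931]
```

```bash
python3 - <<'E'
from h import *
a=cv2.imread('pics/raw_w0.png')[290:480,80:560]
cv2.imwrite('pics/w0c.png',cv2.resize(a,None,fx=1.66,fy=3,interpolation=cv2.INTER_CUBIC))
c=robot.calibration('wrist')
M=np.array(c['hand_eye'])
for y,z in((-.0425,0),(-.0425,-.013),(.0425,0),(.0425,-.013)):
  P=[(s*.011,y,z) for s in(-1,1)]
  print(y,z,proj('wrist',P,np.eye(4)).round(0).tolist())
E
```

```text
-0.0425 0 [[209.0, 346.0], [204.0, 296.0]]
-0.0425 -0.013 [[200.0, 365.0], [194.0, 312.0]]
0.0425 0 [[423.0, 346.0], [428.0, 296.0]]
0.0425 -0.013 [[431.0, 365.0], [437.0, 312.0]]
```

View pics/w0c.png

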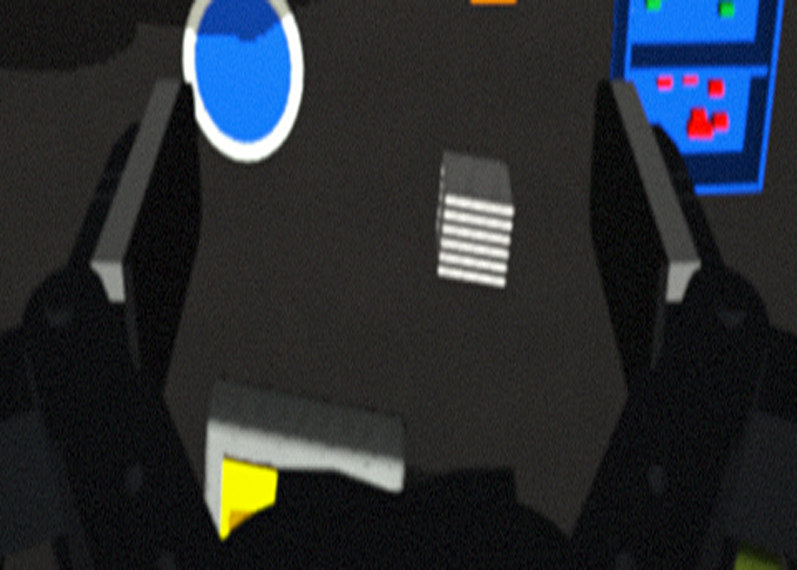

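The fingertip edges at about (194,318) and (200,360) match 13 mm behind the TCP, so the TCP refers to the shut fingers. At 48 mm opening the tips should sit about 2.6 mm back. I'll move over the carrier tip now.

```bash
cat >> h.py <<'E'
def go(p,yaw):
    "shares for a move from the measured pose to TCP p with tool down at yaw"
    M=T(); Rt=R.from_euler('xyz',[180,0,yaw],degrees=True).as_matrix()
    d=M[:3,:3].T@(np.array(p)-M[:3,3])/.15
    r=np.degrees(R.from_matrix(M[:3,:3].T@Rt).as_rotvec())/45
    print('d',d.round(3),'r',r.round(3))
E
python3 -m jog '[{"jaw":1,"dx":0.5,"dy":-0.25,"dz":0.1,"rz":0.2},{"jaw":1,"dx":1,"dy":-0.5,"dz":0.3,"rz":0.9},{"jaw":1,"dx":1,"dy":-0.5,"dz":0.3,"rz":0.9},{"jaw":1,"dx":1,"dy":-0.5,"dz":0.3,"rz":0.9},{"jaw":1,"dx":1,"dy":-0.5,"dz":0.3,"rz":0.9},{"jaw":1,"dx":1,"dy":-0.5,"dz":0.3,"rz":0.9},{"jaw":1,"dx":1,"dy":-0.5,"dz":0.3,"rz":0.9},{"jaw":1,"dx":1,"dy":-0.5,"dz":0.3,"rz":0.9},{"jaw":1,"dx":1,"dy":-0.5,"dz":0.3,"rz":0.9},{"jaw":1,"dx":1,"dy":-0.5,"dz":0.3,"rz":0.9}]' 60
python3 -c "
from h import *
go((.481,.283,.11),8.4)"
```

```text
d [ 1.887 -0.956  0.806] r [-1.000e-03  1.000e-03  1.813e+00]schema error: expected keys jaw, dx, dy, dz, rx, ry, rz
```

```bash

python3 -m jog '[{"jaw":1,"dx":0.5,"dy":-0.25,"dz":0.1,"rx":0,"ry":0,"rz":0.2},{"jaw":1,"dx":1,"dy":-0.5,"dz":0.3,"rx":0,"ry":0,"rz":0.9},{"jaw":1,"dx":1,"dy":-0.5,"dz":0.3,"rx":0,"ry":0,"rz":0.9},{"jaw":1,"dx":1,"dy":-0.5,"dz":0.3,"rx":0,"ry":0,"rz":0.9},{"jaw":1,"dx":1,"dy":-0.5,"dz":0.3,"rx":0,"ry":0,"rz":0.9},{"jaw":1,"dx":1,"dy":-0.5,"dz":0.3,"rx":0,"ry":0,"rz":0.9},{"jaw":1,"dx":1,"dy":-0.5,"dz":0.3,"rx":0,"ry":0,"rz":0.9},{"jaw":1,"dx":1,"dy":-0.5,"dz":0.3,"rx":0,"ry":0,"rz":0.9},{"jaw":1,"dx":1,"dy":-0.5,"dz":0.3,"rx":0,"ry":0,"rz":0.9},{"jaw":1,"dx":1,"dy":-0.5,"dz":0.3,"rx":0,"ry":0,"rz":0.9}]' 60
python3 -c "
from h import *
go((.481,.283,.11),8.4)"
```

```text
time_s: 0.98
position: [0.5505, 0.1491, 0.1864]
tool_rot: [180.0, -0.0, 49.5]
ft_force: [-0.8, -0.6, -1.3]
width: 1.002
grip_force: 0.0
d [ 0.378 -0.932  0.509] r [ 0.    -0.     0.913]
```

```bash

python3 -m jog '[{"jaw":1,"dx":0.2,"dy":-0.4,"dz":0.2,"rx":0,"ry":0,"rz":0.2},{"jaw":1,"dx":0.378,"dy":-0.932,"dz":0.5,"rx":0,"ry":0,"rz":0.913},{"jaw":1,"dx":0.378,"dy":-0.932,"dz":0.5,"rx":0,"ry":0,"rz":0.913},{"jaw":1,"dx":0.378,"dy":-0.932,"dz":0.5,"rx":0,"ry":0,"rz":0.913},{"jaw":1,"dx":0.378,"dy":-0.932,"dz":0.5,"rx":0,"ry":0,"rz":0.913},{"jaw":1,"dx":0.378,"dy":-0.932,"dz":0.5,"rx":0,"ry":0,"rz":0.913},{"jaw":1,"dx":0.378,"dy":-0.932,"dz":0.5,"rx":0,"ry":0,"rz":0.913},{"jaw":1,"dx":0.378,"dy":-0.932,"dz":0.5,"rx":0,"ry":0,"rz":0.913},{"jaw":1,"dx":0.378,"dy":-0.932,"dz":0.5,"rx":0,"ry":0,"rz":0.913},{"jaw":1,"dx":0.378,"dy":-0.932,"dz":0.5,"rx":0,"ry":0,"rz":0.913}]'
python3 -c "
from h import *
np.save('Tw1',T()); snap('wrist','w1')"
```

```text
time_s: 1.82
position: [0.4813, 0.2832, 0.1117]
tool_rot: [-180.0, -0.0, 8.4]
ft_force: [-0.0, 0.3, 0.6]
width: 0.997
grip_force: 0.0
```

View pics/raw_w1.png

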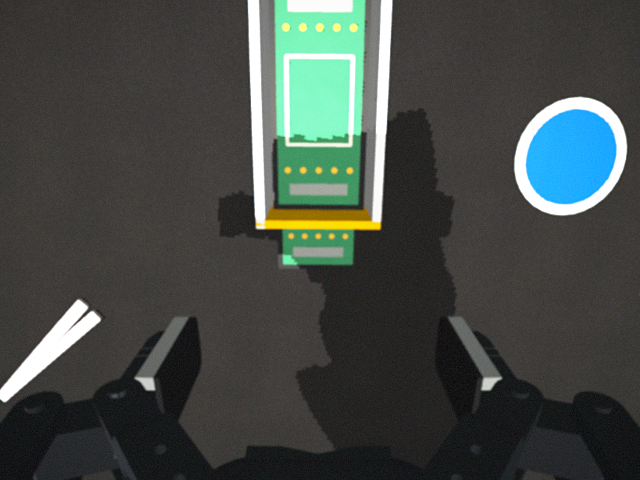

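The gate's lower edge spans (257,226) to (380,226). The carrier's green tip runs from (283,264) to (353,265), with the slab corner at about (279,269).

```bash
python3 -c "
from h import *
Tw=np.load('Tw1.npy')
for p in [(283,264),(353,265),(279,268),(357,269),(318,268)]: print(p,atz('wrist',p,.02,Tw))
for p in [(257,226),(380,226),(249,5),(392,5)]: print(p,atz('wrist',p,.055,Tw))
go((.483,.281,.05),8.4)
"
```

```text
(283, 264) [0.4667 0.3021 0.02  ]
(353, 265) [0.4723 0.2602 0.02  ]
(279, 268) [0.4638 0.3042 0.02  ]
(357, 269) [0.47   0.2573 0.02  ]
(318, 268) [0.4672 0.2808 0.02  ]
(257, 226) [0.4993 0.3164 0.055 ]
(380, 226) [0.5082 0.2557 0.055 ]
(249, 5) [0.5984 0.3305 0.055 ]
(392, 5) [0.6075 0.2691 0.055 ]
d [0.009 0.017 0.411] r [-0.    -0.001  0.   ]
```

```bash

python3 -m jog '[{"jaw":1,"dx":0,"dy":0,"dz":0.15,"rx":0,"ry":0,"rz":0},{"jaw":0.6,"dx":0,"dy":0,"dz":0.35,"rx":0,"ry":0,"rz":0},{"jaw":0.6,"dx":0,"dy":0,"dz":0.5,"rx":0,"ry":0,"rz":0},{"jaw":0.6,"dx":0,"dy":0,"dz":0.6,"rx":0,"ry":0,"rz":0},{"jaw":0.6,"dx":0,"dy":0,"dz":0.66,"rx":0,"ry":0,"rz":0},{"jaw":0.6,"dx":0,"dy":0,"dz":0.68,"rx":0,"ry":0,"rz":0},{"jaw":0.6,"dx":0,"dy":0,"dz":0.683,"rx":0,"ry":0,"rz":0},{"jaw":0.6,"dx":0,"dy":0,"dz":0.683,"rx":0,"ry":0,"rz":0},{"jaw":0.6,"dx":0,"dy":0,"dz":0.683,"rx":0,"ry":0,"rz":0},{"jaw":0.6,"dx":0,"dy":0,"dz":0.683,"rx":0,"ry":0,"rz":0}]'
python3 -c "
from h import *
go((.4805,.2825,.009),8.2)"
```

```text
time_s: 2.7
position: [0.4812, 0.2843, 0.0099]
tool_rot: [-180.0, -0.1, 8.4]
ft_force: [-0.3, -0.4, 0.2]
width: 0.8
grip_force: 0.0
d [-0.007  0.011  0.006] r [-0.001 -0.002  0.005]
```

```bash

python3 -m jog '[{"jaw":0.6,"dx":-0.007,"dy":0.01,"dz":0.006,"rx":0,"ry":0,"rz":0},{"jaw":0.2,"dx":-0.007,"dy":0.01,"dz":0.006,"rx":0,"ry":0,"rz":0},{"jaw":-0.2,"dx":-0.007,"dy":0.01,"dz":0.006,"rx":0,"ry":0,"rz":0},{"jaw":-0.2,"dx":-0.007,"dy":0.01,"dz":0.006,"rx":0,"ry":0,"rz":0},{"jaw":-0.2,"dx":-0.007,"dy":0.01,"dz":0.006,"rx":0,"ry":0,"rz":0},{"jaw":-0.2,"dx":-0.007,"dy":0.01,"dz":0.006,"rx":0,"ry":0,"rz":0},{"jaw":-0.2,"dx":-0.007,"dy":0.01,"dz":0.006,"rx":0,"ry":0,"rz":0},{"jaw":-0.2,"dx":-0.007,"dy":0.01,"dz":0.006,"rx":0,"ry":0,"rz":0},{"jaw":-0.2,"dx":-0.007,"dy":0.01,"dz":0.006,"rx":0,"ry":0,"rz":0},{"jaw":-0.2,"dx":-0.007,"dy":0.01,"dz":0.006,"rx":0,"ry":0,"rz":0}]' 60
python3 -c "
from h import *
print(robot.get_state()['ft_force'])"
```

```text
time_s: 3.53
position: [0.4797, 0.2822, 0.0086]
tool_rot: [-180.0, -0.0, 8.4]
ft_force: [-0.5, -1.0, 6.4]
width: 0.545
grip_force: 61.8
[-0.50006777 -1.04886239  6.44668654]
```

```bash

python3 -m jog '[{"jaw":-0.2,"dx":-0.03,"dy":0,"dz":0,"rx":0,"ry":0,"rz":0},{"jaw":-0.2,"dx":-0.08,"dy":0,"dz":0,"rx":0,"ry":0,"rz":0},{"jaw":-0.2,"dx":-0.16,"dy":0,"dz":0,"rx":0,"ry":0,"rz":0},{"jaw":-0.2,"dx":-0.25,"dy":0,"dz":0,"rx":0,"ry":0,"rz":0},{"jaw":-0.2,"dx":-0.34,"dy":0,"dz":0,"rx":0,"ry":0,"rz":0},{"jaw":-0.2,"dx":-0.43,"dy":0,"dz":0,"rx":0,"ry":0,"rz":0},{"jaw":-0.2,"dx":-0.51,"dy":0,"dz":0,"rx":0,"ry":0,"rz":0},{"jaw":-0.2,"dx":-0.58,"dy":0,"dz":0,"rx":0,"ry":0,"rz":0},{"jaw":-0.2,"dx":-0.62,"dy":0,"dz":0,"rx":0,"ry":0,"rz":0},{"jaw":-0.2,"dx":-0.64,"dy":0,"dz":0,"rx":0,"ry":0,"rz":0}]' 
python3 -c "
from h import *
np.save('Tw2',T()); snap('wrist','w2')
go((.482,-0.01,.06),0)"
```

```text
time_s: 4.37
position: [0.3827, 0.2678, 0.0078]
tool_rot: [180.0, 0.2, 8.5]
ft_force: [0.4, 0.7, -1.3]
width: 0.547
grip_force: 61.4
d [ 0.38   1.93  -0.348] r [0.001 0.003 0.188]
```

View pics/raw_w2.png

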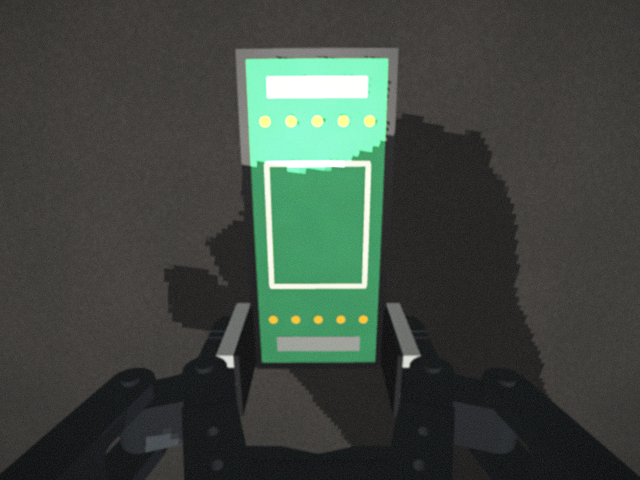

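The carrier is fully out and held. Its far slab corners are at (236,49) and (398,49), and the outline corners at (265,163), (371,163), (271,288) and (367,288). I'll fit its pose in the hand with PnP.

```bash
python3 -c "
from h import *
c=robot.calibration('wrist'); H=np.array(c['hand_eye'])
obj=np.array([[.055,.024,.01],[.055,-.024,.01],[.021,.0165,.01],[.021,-.0165,.01],[-.021,.0165,.01],[-.021,-.0165,.01]])
px=np.array([[236,49],[398,49],[266,163],[370,163],[272,287],[366,287]],float)
ok,rv,t=cv2.solvePnP(obj,px,np.array(c['mtx']),np.array(c['dist']),flags=cv2.SOLVEPNP_ITERATIVE)
M=np.eye(4);M[:3,:3]=cv2.Rodrigues(rv)[0];M[:3,3]=t.ravel()
G=H@M; print('in tool',G.round(4))
W=np.load('Tw2.npy')@G; print(W[:3,3].round(4),R.from_matrix(W[:3,:3]).as_euler('xyz',degrees=True).round(2))
print((cv2.projectPoints(obj,rv,t,np.array(c['mtx']),np.array(c['dist']))[0].reshape(-1,2)-px).round(1).tolist())
"
```

```text
in tool [[ 9.995e-01 -5.200e-03  3.160e-02  4.170e-02]
 [-5.300e-03 -1.000e+00  4.100e-03  2.000e-04]
 [ 3.160e-02 -4.200e-03 -9.995e-01 -8.000e-04]
 [ 0.000e+00  0.000e+00  0.000e+00  1.000e+00]]
[0.424  0.2737 0.0085] [0.21 1.96 8.77]
[[0.6, 0.4], [0.0, -0.5], [-0.2, 0.7], [0.2, 0.1], [-1.3, 0.0], [0.6, -0.7]]
```

```bash

python3 -m jog '[{"jaw":-0.2,"dx":0,"dy":0,"dz":-0.1,"rx":0,"ry":0,"rz":0},{"jaw":-0.2,"dx":0,"dy":0,"dz":-0.25,"rx":0,"ry":0,"rz":0},{"jaw":-0.2,"dx":0,"dy":0.05,"dz":-0.4,"rx":0,"ry":0,"rz":0},{"jaw":-0.2,"dx":0.03,"dy":0.15,"dz":-0.5,"rx":0,"ry":0,"rz":0.03},{"jaw":-0.2,"dx":0.08,"dy":0.3,"dz":-0.5,"rx":0,"ry":0,"rz":0.06},{"jaw":-0.2,"dx":0.14,"dy":0.45,"dz":-0.5,"rx":0,"ry":0,"rz":0.1},{"jaw":-0.2,"dx":0.2,"dy":0.6,"dz":-0.5,"rx":0,"ry":0,"rz":0.14},{"jaw":-0.2,"dx":0.25,"dy":0.75,"dz":-0.5,"rx":0,"ry":0,"rz":0.18},{"jaw":-0.2,"dx":0.3,"dy":0.9,"dz":-0.5,"rx":0,"ry":0,"rz":0.22},{"jaw":-0.2,"dx":0.32,"dy":0.95,"dz":-0.5,"rx":0,"ry":0,"rz":0.23}]' 
python3 -c "
from h import *
go((.4985,.0107,.06),-1.9)"
```

```text
time_s: 5.25
position: [0.4554, 0.1302, 0.0832]
tool_rot: [179.9, -0.2, -2.3]
ft_force: [0.6, -0.6, -0.7]
width: 0.54
grip_force: 61.8
d [0.319 0.784 0.157] r [ 0.003 -0.004 -0.01 ]
```

```bash

python3 -m jog '[{"jaw":-0.2,"dx":0.02,"dy":0.06,"dz":0,"rx":0,"ry":0,"rz":0},{"jaw":-0.2,"dx":0.08,"dy":0.2,"dz":0,"rx":0,"ry":0,"rz":0},{"jaw":-0.2,"dx":0.15,"dy":0.36,"dz":0,"rx":0,"ry":0,"rz":0},{"jaw":-0.2,"dx":0.22,"dy":0.52,"dz":0.05,"rx":0,"ry":0,"rz":0},{"jaw":-0.2,"dx":0.28,"dy":0.66,"dz":0.1,"rx":0,"ry":0,"rz":0},{"jaw":-0.2,"dx":0.31,"dy":0.75,"dz":0.2,"rx":0,"ry":0,"rz":-0.01},{"jaw":-0.2,"dx":0.319,"dy":0.784,"dz":0.3,"rx":0,"ry":0,"rz":-0.01},{"jaw":-0.2,"dx":0.319,"dy":0.784,"dz":0.35,"rx":0,"ry":0,"rz":-0.01},{"jaw":-0.2,"dx":0.319,"dy":0.784,"dz":0.35,"rx":0,"ry":0,"rz":-0.01},{"jaw":-0.2,"dx":0.319,"dy":0.784,"dz":0.35,"rx":0,"ry":0,"rz":-0.01}]' 
python3 -c "
from h import *
np.save('Tw3',T()); i=snap('wrist','w3'); j=snap('scene','s3')
cv2.imwrite('pics/s3c.png',cv2.resize(j[150:290,220:420,::-1],None,fx=4,fy=4,interpolation=cv2.INTER_CUBIC))
go((.4985,.0107,.005),-1.9)"
```

```text
time_s: 6.08
position: [0.4963, 0.0168, 0.0303]
tool_rot: [-179.9, 0.1, -1.4]
ft_force: [0.2, -0.5, -1.6]
width: 0.54
grip_force: 61.8
d [0.011 0.039 0.173] r [-0.001 -0.001  0.012]
```

View pics/raw_w3.png

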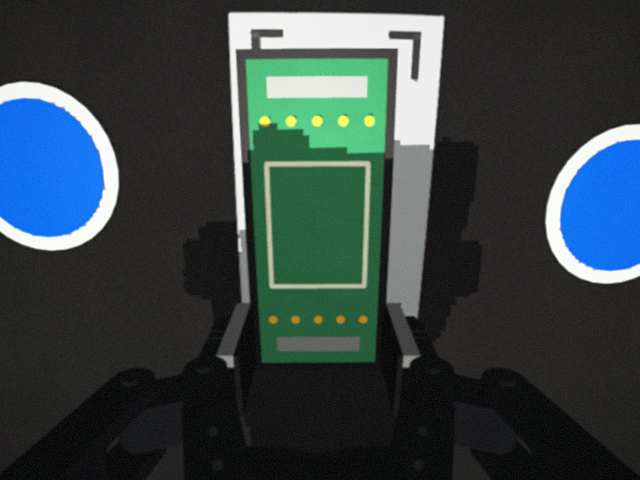

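The plate's far corners show at (229,13) and (444,16), and the mark corners at (251,30) and (420,33). I'll compute the plate centre and yaw from these.

```bash
python3 -c "
from h import *
Tw=np.load('Tw3.npy')
A,B,C,D,E,F=[atz('wrist',p,.006,Tw)[:2] for p in [(229,13),(444,16),(251,30),(420,33),(238,215),(420,300)]]
print(A,B,C,D,E,F)
for a,b,e in((A,B,.07),):
  v=b-a; print(np.linalg.norm(v),np.degrees(np.arctan2(v[0],-v[1])))
for y in (-1.5,-1.9,-2.3):
  m=(A+B)/2; y=np.radians(y); print(m-.07*np.array([np.cos(y),np.sin(y)]))
v=B-F;print('edge',np.degrees(np.arctan2(v[1],v[0])))
go((.4985,.0107,.005),-1.9)
"
```

```text
[0.6104 0.0465] [ 0.6078 -0.0322] [0.6043 0.0388] [ 0.6019 -0.0235] [0.534 0.049] [ 0.4931 -0.0286]
0.07874293619112764 -1.8921838069655403
[0.53912399 0.00898239]
[0.53913848 0.00947086]
[0.53915639 0.00995923]
edge -1.7977080741088012
d [0.011 0.039 0.173] r [-0.001 -0.001  0.012]
```

```bash

python3 -m jog '[{"jaw":-0.2,"dx":0.005,"dy":0.01,"dz":0,"rx":0,"ry":0,"rz":0},{"jaw":-0.2,"dx":0.005,"dy":0.02,"dz":0,"rx":0,"ry":0,"rz":0},{"jaw":-0.2,"dx":0.01,"dy":0.039,"dz":0.05,"rx":0,"ry":0,"rz":0.01},{"jaw":-0.2,"dx":0.01,"dy":0.039,"dz":0.08,"rx":0,"ry":0,"rz":0.012},{"jaw":-0.2,"dx":0.01,"dy":0.039,"dz":0.1,"rx":0,"ry":0,"rz":0.012},{"jaw":-0.2,"dx":0.01,"dy":0.039,"dz":0.12,"rx":0,"ry":0,"rz":0.012},{"jaw":-0.2,"dx":0.01,"dy":0.039,"dz":0.12,"rx":0,"ry":0,"rz":0.012},{"jaw":-0.2,"dx":0.01,"dy":0.039,"dz":0.12,"rx":0,"ry":0,"rz":0.012},{"jaw":-0.2,"dx":0.01,"dy":0.039,"dz":0.12,"rx":0,"ry":0,"rz":0.012},{"jaw":-0.2,"dx":0.01,"dy":0.039,"dz":0.12,"rx":0,"ry":0,"rz":0.012}]' 
python3 -c "
from h import *
print(robot.get_state()['ft_force']);go((.4983,.0108,.0055),-1.9)"
```

```text
time_s: 7.02
position: [0.4984, 0.0093, 0.0126]
tool_rot: [-180.0, -0.0, -2.0]
ft_force: [-0.1, -0.6, -1.5]
width: 0.54
grip_force: 61.8
[-0.07166215 -0.58688288 -1.53219558]
d [-0.001 -0.01   0.047] r [-0.    -0.    -0.003]
```

```bash

python3 -m jog '[{"jaw":-0.2,"dx":0,"dy":-0.01,"dz":0.02,"rx":0,"ry":0,"rz":0},{"jaw":-0.2,"dx":0,"dy":-0.01,"dz":0.04,"rx":0,"ry":0,"rz":0},{"jaw":-0.2,"dx":0,"dy":-0.01,"dz":0.05,"rx":0,"ry":0,"rz":0},{"jaw":-0.2,"dx":0,"dy":-0.01,"dz":0.052,"rx":0,"ry":0,"rz":0},{"jaw":-0.2,"dx":0,"dy":-0.01,"dz":0.052,"rx":0,"ry":0,"rz":0},{"jaw":-0.2,"dx":0,"dy":-0.01,"dz":0.052,"rx":0,"ry":0,"rz":0},{"jaw":-0.2,"dx":0,"dy":-0.01,"dz":0.052,"rx":0,"ry":0,"rz":0},{"jaw":-0.2,"dx":0,"dy":-0.01,"dz":0.052,"rx":0,"ry":0,"rz":0},{"jaw":-0.2,"dx":0,"dy":-0.01,"dz":0.052,"rx":0,"ry":0,"rz":0},{"jaw":-0.2,"dx":0,"dy":-0.01,"dz":0.052,"rx":0,"ry":0,"rz":0}]' 
python3 -c "
from h import *
print(robot.get_state()['ft_force']);go((.4983,.0108,.0048),-1.9)"
```

```text
time_s: 7.85
position: [0.4983, 0.011, 0.0047]
tool_rot: [-180.0, 0.0, -2.0]
ft_force: [-0.4, 0.7, 2.8]
width: 0.538
grip_force: 62.2
[-0.35882854  0.67022717  2.76371424]
d [ 0.     0.001 -0.001] r [-0.     0.    -0.002]
```

Contact is light, so I'll release, lift and look.

```bash

python3 -m jog '[{"jaw":0.3,"dx":0,"dy":0,"dz":0,"rx":0,"ry":0,"rz":0},{"jaw":0.5,"dx":0,"dy":0,"dz":0,"rx":0,"ry":0,"rz":0},{"jaw":0.5,"dx":0,"dy":0,"dz":0,"rx":0,"ry":0,"rz":0},{"jaw":0.5,"dx":0,"dy":0,"dz":-0.03,"rx":0,"ry":0,"rz":0},{"jaw":0.6,"dx":0,"dy":0,"dz":-0.1,"rx":0,"ry":0,"rz":0},{"jaw":0.6,"dx":0,"dy":0,"dz":-0.3,"rx":0,"ry":0,"rz":0},{"jaw":0.6,"dx":0,"dy":0,"dz":-0.55,"rx":0,"ry":0,"rz":0},{"jaw":0.6,"dx":0,"dy":0,"dz":-0.7,"rx":0,"ry":0,"rz":0},{"jaw":0.6,"dx":0,"dy":0,"dz":-0.75,"rx":0,"ry":0,"rz":0},{"jaw":0.6,"dx":0,"dy":0,"dz":-0.75,"rx":0,"ry":0,"rz":0}]' 
python3 -c "
from h import *
np.save('Tw4',T()); i=snap('wrist','w4'); print(T()[:3,3])
go((.674,-.17,.12),0)"
```

```text
time_s: 8.68
position: [0.4997, 0.0108, 0.1196]
tool_rot: [-180.0, -0.3, -2.0]
ft_force: [0.0, -0.9, 0.3]
width: 0.801
grip_force: 0.0
[0.49882521 0.01089598 0.11812425]
d [ 1.21   1.164 -0.01 ] r [-0.    -0.003 -0.045]
```

View pics/raw_w4.png

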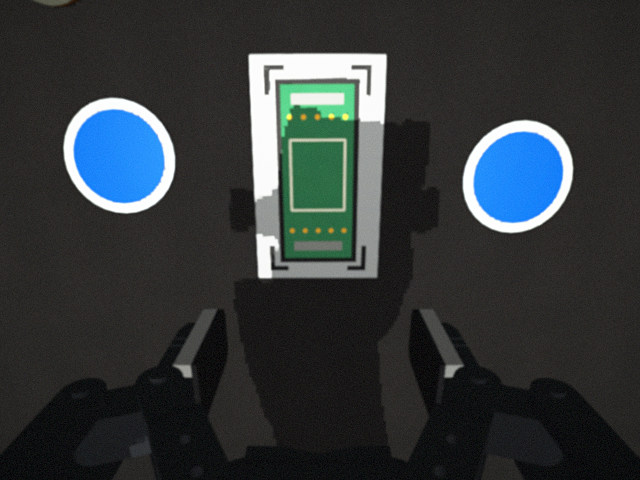

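The carrier lies flat with corners at (277,80), (358,80), (354,261) and (281,261). The plate corners are at (249,54), (386,54), (377,278) and (258,278), and the outline spans (289,139) to (346,211).

```bash
python3 -c "
from h import *
Tw=np.load('Tw4.npy')
def q(ps,z):
  P=np.array([atz('wrist',p,z,Tw)[:2] for p in ps]); f=(P[0]+P[1]-P[2]-P[3])/2; print(P.mean(0).round(4),'L',np.linalg.norm(f).round(4),'yaw',np.degrees(np.arctan2(f[1],f[0])).round(2))
q([(249,54),(386,54),(377,278),(258,278)],.006)
q([(277,80),(358,80),(354,261),(281,261)],.016)
q([(289,139),(347,139),(345.5,211),(290.5,211)],.016)
q([(114,155)]*4,.002);q([(517,176)]*4,.002)
"
```

```text
[0.5394 0.0096] L 0.1391 yaw -2.06
[0.5399 0.0096] L 0.1081 yaw -2.07
[0.5399 0.0093] L 0.043 yaw -2.06
[0.5562 0.1372] L 0.0 yaw 0.0
[ 0.5337 -0.1177] L 0.0 yaw 0.0
```

```bash

python3 -m jog '[{"jaw":0.6,"dx":0.1,"dy":0.1,"dz":0,"rx":0,"ry":0,"rz":0},{"jaw":0.6,"dx":0.3,"dy":0.3,"dz":0,"rx":0,"ry":0,"rz":0},{"jaw":0.6,"dx":0.5,"dy":0.5,"dz":0,"rx":0,"ry":0,"rz":0},{"jaw":0.6,"dx":0.7,"dy":0.7,"dz":0,"rx":0,"ry":0,"rz":0},{"jaw":0.6,"dx":0.9,"dy":0.85,"dz":0,"rx":0,"ry":0,"rz":0},{"jaw":0.6,"dx":1,"dy":1,"dz":0,"rx":0,"ry":0,"rz":0},{"jaw":0.6,"dx":1,"dy":1,"dz":0,"rx":0,"ry":0,"rz":0},{"jaw":0.6,"dx":1,"dy":1,"dz":0,"rx":0,"ry":0,"rz":0},{"jaw":0.6,"dx":1,"dy":1,"dz":0,"rx":0,"ry":0,"rz":0},{"jaw":0.6,"dx":1,"dy":1,"dz":0,"rx":0,"ry":0,"rz":0}]' 
python3 -c "
from h import *
np.save('Tw5',T()); i=snap('wrist','w5'); j=i[60:300,160:480,::-1]; print(T()[:3,3])
cv2.imwrite('pics/w5c.png',cv2.resize(j,None,fx=2.5,fy=2.5,interpolation=cv2.INTER_CUBIC))"
```

```text
time_s: 9.57
position: [0.6416, -0.1423, 0.1159]
tool_rot: [-179.9, 0.2, -1.9]
ft_force: [-0.1, -0.4, 0.2]
width: 0.804
grip_force: 0.0
[ 0.6418907  -0.14234102  0.11633157]
```

View pics/w5c.png

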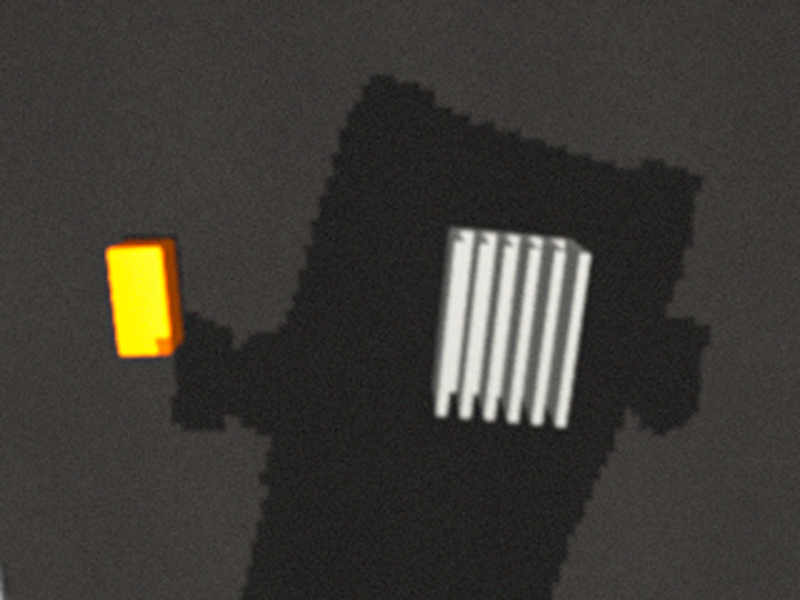

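The fin-top quad in the crop has corners at about (450,232), (590,250), (568,428) and (436,417), so the heatsink is yawed slightly clockwise.

```bash
python3 -c "
from h import *
Tw=np.load('Tw5.npy')
P=np.array([atz('wrist',(160+a/2.5,60+b/2.5),.028,Tw)[:2] for a,b in[(450,232),(590,250),(568,428),(436,417)]])
print(P,P.mean(0))
f=(P[0]+P[1]-P[2]-P[3])/2;w=(P[0]+P[3]-P[1]-P[2])/2
print(np.linalg.norm(f),np.degrees(np.arctan2(f[1],f[0])),np.linalg.norm(w),np.degrees(np.arctan2(-w[0],w[1])))
go((*P.mean(0),.1),-6.5)
"
```

```text
[[ 0.696  -0.1561]
 [ 0.6912 -0.1868]
 [ 0.6502 -0.1826]
 [ 0.6539 -0.1521]] [ 0.672825 -0.1694  ]
0.041751796368539616 -5.635491467612453 0.030893729137156597 -7.907162702958315
d [0.212 0.174 0.108] r [-0.002  0.003  0.102]
```

```bash

python3 -m jog '[{"jaw":0.3,"dx":0.1,"dy":0.08,"dz":0.05,"rx":0,"ry":0,"rz":0.1},{"jaw":0.3,"dx":0.21,"dy":0.17,"dz":0.1,"rx":0,"ry":0,"rz":0.1},{"jaw":0.3,"dx":0.21,"dy":0.17,"dz":0.2,"rx":0,"ry":0,"rz":0.1},{"jaw":0.3,"dx":0.21,"dy":0.17,"dz":0.35,"rx":0,"ry":0,"rz":0.1},{"jaw":0.3,"dx":0.21,"dy":0.17,"dz":0.5,"rx":0,"ry":0,"rz":0.1},{"jaw":0.3,"dx":0.21,"dy":0.17,"dz":0.62,"rx":0,"ry":0,"rz":0.1},{"jaw":0.3,"dx":0.21,"dy":0.17,"dz":0.69,"rx":0,"ry":0,"rz":0.1},{"jaw":0.3,"dx":0.21,"dy":0.17,"dz":0.72,"rx":0,"ry":0,"rz":0.1},{"jaw":0.3,"dx":0.21,"dy":0.17,"dz":0.72,"rx":0,"ry":0,"rz":0.1},{"jaw":0.3,"dx":0.21,"dy":0.17,"dz":0.72,"rx":0,"ry":0,"rz":0.1}]' 
python3 -c "
from h import *
go((.6728,-.1694,.006),-6.5)"
```

```text
time_s: 10.45
position: [0.6741, -0.1709, 0.01]
tool_rot: [180.0, -0.1, -6.5]
ft_force: [0.7, 0.6, 0.7]
width: 0.651
grip_force: 0.0
d [-0.01  -0.009  0.027] r [ 0.    -0.002  0.   ]
```

```bash

python3 -m jog '[{"jaw":0.3,"dx":-0.01,"dy":-0.009,"dz":0.02,"rx":0,"ry":0,"rz":0},{"jaw":0,"dx":-0.01,"dy":-0.009,"dz":0.025,"rx":0,"ry":0,"rz":0},{"jaw":-0.2,"dx":-0.01,"dy":-0.009,"dz":0.025,"rx":0,"ry":0,"rz":0},{"jaw":-0.6,"dx":-0.01,"dy":-0.009,"dz":0.025,"rx":0,"ry":0,"rz":0},{"jaw":-0.6,"dx":-0.01,"dy":-0.009,"dz":0.025,"rx":0,"ry":0,"rz":0},{"jaw":-0.6,"dx":-0.01,"dy":-0.009,"dz":0.025,"rx":0,"ry":0,"rz":0},{"jaw":-0.6,"dx":-0.01,"dy":-0.009,"dz":0.025,"rx":0,"ry":0,"rz":0},{"jaw":-0.6,"dx":-0.01,"dy":-0.009,"dz":0.025,"rx":0,"ry":0,"rz":0},{"jaw":-0.6,"dx":-0.01,"dy":-0.009,"dz":0.025,"rx":0,"ry":0,"rz":0},{"jaw":-0.6,"dx":-0.01,"dy":-0.009,"dz":0.025,"rx":0,"ry":0,"rz":0}]' 40
python3 -c "
from h import *
go((.540,.0095,.09),-2)"
```

```text
time_s: 11.28
position: [0.6728, -0.1697, 0.0061]
tool_rot: [180.0, -0.1, -6.5]
ft_force: [-0.3, 0.7, 4.7]
width: 0.342
grip_force: 41.2
d [-1.014 -1.086 -0.561] r [ 0.    -0.002 -0.101]
```

```bash

python3 -m jog '[{"jaw":-0.6,"dx":0,"dy":0,"dz":-0.1,"rx":0,"ry":0,"rz":0},{"jaw":-0.6,"dx":0,"dy":0,"dz":-0.3,"rx":0,"ry":0,"rz":0},{"jaw":-0.6,"dx":-0.08,"dy":-0.08,"dz":-0.45,"rx":0,"ry":0,"rz":0},{"jaw":-0.6,"dx":-0.2,"dy":-0.2,"dz":-0.55,"rx":0,"ry":0,"rz":0},{"jaw":-0.6,"dx":-0.35,"dy":-0.35,"dz":-0.55,"rx":0,"ry":0,"rz":-0.05},{"jaw":-0.6,"dx":-0.5,"dy":-0.5,"dz":-0.55,"rx":0,"ry":0,"rz":-0.1},{"jaw":-0.6,"dx":-0.65,"dy":-0.65,"dz":-0.55,"rx":0,"ry":0,"rz":-0.1},{"jaw":-0.6,"dx":-0.8,"dy":-0.8,"dz":-0.55,"rx":0,"ry":0,"rz":-0.1},{"jaw":-0.6,"dx":-0.92,"dy":-0.92,"dz":-0.55,"rx":0,"ry":0,"rz":-0.1},{"jaw":-0.6,"dx":-0.96,"dy":-0.98,"dz":-0.55,"rx":0,"ry":0,"rz":-0.1}]'
python3 -m jog '[{"jaw":-0.6,"dx":0,"dy":-0.02,"dz":0,"rx":0,"ry":0,"rz":0},{"jaw":-0.6,"dx":-0.03,"dy":-0.06,"dz":0,"rx":0,"ry":0,"rz":0},{"jaw":-0.6,"dx":-0.05,"dy":-0.1,"dz":0,"rx":0,"ry":0,"rz":0},{"jaw":-0.6,"dx":-0.05,"dy":-0.1,"dz":0.05,"rx":0,"ry":0,"rz":0},{"jaw":-0.6,"dx":-0.05,"dy":-0.1,"dz":0.1,"rx":0,"ry":0,"rz":0},{"jaw":-0.6,"dx":-0.05,"dy":-0.1,"dz":0.15,"rx":0,"ry":0,"rz":0},{"jaw":-0.6,"dx":-0.05,"dy":-0.1,"dz":0.2,"rx":0,"ry":0,"rz":0},{"jaw":-0.6,"dx":-0.05,"dy":-0.1,"dz":0.2,"rx":0,"ry":0,"rz":0},{"jaw":-0.6,"dx":-0.05,"dy":-0.1,"dz":0.2,"rx":0,"ry":0,"rz":0},{"jaw":-0.6,"dx":-0.05,"dy":-0.1,"dz":0.2,"rx":0,"ry":0,"rz":0}]'
python3 -c "
from h import *
go((.540,.0095,.0225),-2); np.save('Tw6',T()); i=snap('wrist','w6'); j=i[60:360,160:480,::-1]
cv2.imwrite('pics/w6c.png',cv2.resize(j,None,fx=2,fy=2,interpolation=cv2.INTER_CUBIC))"
```

```text
time_s: 12.12
position: [0.5424, -0.0035, 0.0883]
tool_rot: [-179.9, 0.2, -1.8]
ft_force: [0.1, -0.1, -0.7]
width: 0.339
grip_force: 40.6
time_s: 12.95
position: [0.539, 0.0078, 0.0577]
tool_rot: [180.0, 0.0, -2.0]
ft_force: [-0.2, -0.7, -0.2]
width: 0.34
grip_force: 40.6
d [ 0.006 -0.011  0.235] r [ 0.     0.    -0.001]
```

View pics/w6c.png

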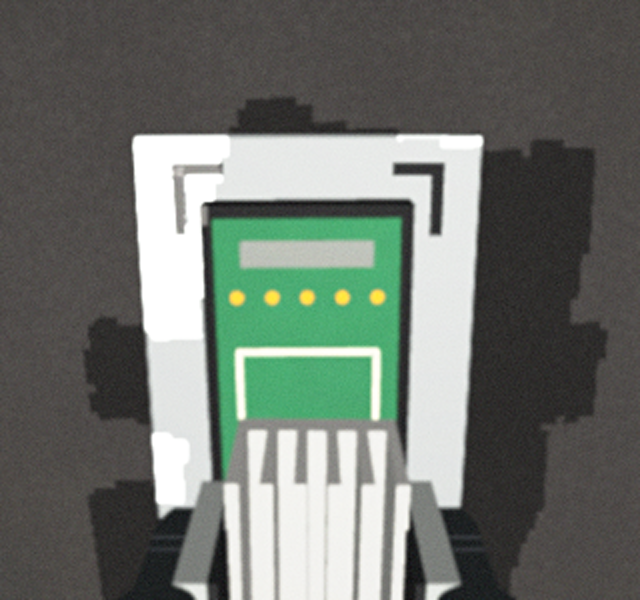

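The held heatsink's front face has its lower edge at crop (235,420) to (393,420) and its fin tops at row ~485. I'll check its position in the hand along x.

```bash
python3 -c "
from h import *
Tw=np.load('Tw6.npy')
I=np.linalg.inv(Tw)
f=lambda a,b,z:(I@np.append(atz('wrist',(160+a/2,60+b/2),Tw[2,3]-z,Tw),1))[:3].round(4)
print(f(235,420,.0061),f(393,420,.0061),f(225,485,-.0219),f(410,485,-.0219))
P=[atz('wrist',(160+a/2,60+b/2),.016,Tw) for a,b in((236,349),(380,349))]
print(P,'front edge mid of outline -> centre',np.mean(P,0)[:2]-.021*np.array([1,-.035]))
go((.540,.0095,.0225),-2)
"
```

```text
[ 0.0199 -0.0156  0.0061] [0.0199 0.0148 0.0062] [ 0.0203 -0.0146 -0.0219] [ 0.0203  0.0151 -0.0218]
[array([0.5626, 0.0255, 0.016 ]), array([ 0.5613, -0.0079,  0.016 ])] front edge mid of outline -> centre [0.54095  0.009535]
d [ 0.005 -0.011  0.237] r [ 0.    -0.001 -0.001]
```

```bash

python3 -m jog '[{"jaw":-0.6,"dx":0.007,"dy":-0.01,"dz":0.03,"rx":0,"ry":0,"rz":0},{"jaw":-0.6,"dx":0.007,"dy":-0.011,"dz":0.08,"rx":0,"ry":0,"rz":0},{"jaw":-0.6,"dx":0.007,"dy":-0.011,"dz":0.14,"rx":0,"ry":0,"rz":0},{"jaw":-0.6,"dx":0.007,"dy":-0.011,"dz":0.19,"rx":0,"ry":0,"rz":0},{"jaw":-0.6,"dx":0.007,"dy":-0.011,"dz":0.22,"rx":0,"ry":0,"rz":0},{"jaw":-0.6,"dx":0.007,"dy":-0.011,"dz":0.23,"rx":0,"ry":0,"rz":0},{"jaw":-0.6,"dx":0.007,"dy":-0.011,"dz":0.234,"rx":0,"ry":0,"rz":0},{"jaw":-0.6,"dx":0.007,"dy":-0.011,"dz":0.234,"rx":0,"ry":0,"rz":0},{"jaw":-0.6,"dx":0.007,"dy":-0.011,"dz":0.234,"rx":0,"ry":0,"rz":0},{"jaw":-0.6,"dx":0.007,"dy":-0.011,"dz":0.234,"rx":0,"ry":0,"rz":0}]'
python3 -c "
from h import *
print(robot.get_state()['ft_force']);go((.5404,.0095,.0222),-2)"
```

```text
time_s: 13.83
position: [0.5403, 0.0097, 0.0231]
tool_rot: [-180.0, -0.0, -2.0]
ft_force: [-0.3, 0.6, -1.0]
width: 0.339
grip_force: 40.6
[-0.27040589  0.60581969 -0.98113544]
d [0.001 0.001 0.006] r [-0.    -0.001 -0.001]
```

```bash

python3 -m jog '[{"jaw":-0.6,"dx":0,"dy":0,"dz":0.004,"rx":0,"ry":0,"rz":0},{"jaw":-0.6,"dx":0,"dy":0,"dz":0.007,"rx":0,"ry":0,"rz":0},{"jaw":-0.6,"dx":0,"dy":0,"dz":0.007,"rx":0,"ry":0,"rz":0},{"jaw":-0.6,"dx":0,"dy":0,"dz":0.007,"rx":0,"ry":0,"rz":0},{"jaw":-0.15,"dx":0,"dy":0,"dz":0.007,"rx":0,"ry":0,"rz":0},{"jaw":0.1,"dx":0,"dy":0,"dz":0.007,"rx":0,"ry":0,"rz":0},{"jaw":0.1,"dx":0,"dy":0,"dz":0.007,"rx":0,"ry":0,"rz":0},{"jaw":0.1,"dx":0,"dy":0,"dz":-0.05,"rx":0,"ry":0,"rz":0},{"jaw":0.1,"dx":0,"dy":0,"dz":-0.2,"rx":0,"ry":0,"rz":0},{"jaw":0.3,"dx":0,"dy":0,"dz":-0.4,"rx":0,"ry":0,"rz":0}]'
python3 -c "
from h import *
go((.62,-.005,.16),-2)"
```

```text
time_s: 14.67
position: [0.5384, 0.0098, 0.0823]
tool_rot: [180.0, 0.2, -2.0]
ft_force: [-0.4, 1.2, 1.0]
width: 0.644
grip_force: 0.0
d [ 0.545  0.079 -0.521] r [ 0.     0.005 -0.001]
```

```bash

python3 -m jog '[{"jaw":0.6,"dx":0.03,"dy":0,"dz":-0.2,"rx":0,"ry":0,"rz":0},{"jaw":0.6,"dx":0.1,"dy":0.02,"dz":-0.4,"rx":0,"ry":0,"rz":0},{"jaw":0.6,"dx":0.25,"dy":0.04,"dz":-0.5,"rx":0,"ry":0,"rz":0},{"jaw":0.6,"dx":0.4,"dy":0.06,"dz":-0.5,"rx":0,"ry":0,"rz":0},{"jaw":0.6,"dx":0.5,"dy":0.08,"dz":-0.5,"rx":0,"ry":0,"rz":0},{"jaw":0.6,"dx":0.55,"dy":0.08,"dz":-0.5,"rx":0,"ry":0,"rz":0},{"jaw":0.6,"dx":0.55,"dy":0.08,"dz":-0.5,"rx":0,"ry":0,"rz":0},{"jaw":0.6,"dx":0.55,"dy":0.08,"dz":-0.5,"rx":0,"ry":0,"rz":0},{"jaw":0.6,"dx":0.55,"dy":0.08,"dz":-0.5,"rx":0,"ry":0,"rz":0},{"jaw":0.6,"dx":0.55,"dy":0.08,"dz":-0.5,"rx":0,"ry":0,"rz":0}]'
python3 -c "
from h import *
def tri(a,b):
  o1,d1=ray('scene',a);o2,d2=ray('side',b)
  s=np.linalg.lstsq(np.stack([d1,-d2],1),o2-o1,rcond=None)[0];p,q=o1+s[0]*d1,o2+s[1]*d2;print(((p+q)/2).round(3),np.linalg.norm(p-q).round(3))
tri((127,233),(384,167));tri((165,368),(322,188));tri((148,313),(345,178))
for p in((122,276),(166,265),(183,328),(141,343)):print(atz('scene',p,.026))
np.save('Tw7',T()); snap('wrist','w7'); print(T()[:3,3])"
```

```text
time_s: 15.5
position: [0.6206, -0.0048, 0.1575]
tool_rot: [-180.0, 0.1, -2.0]
ft_force: [-0.4, -0.3, -0.1]
width: 0.803
grip_force: 0.0
[ 0.512 -0.289  0.131] 0.004
[ 0.681 -0.318  0.04 ] 0.02
[ 0.616 -0.308  0.08 ] 0.014
[ 0.4986 -0.3221  0.026 ]
[ 0.5121 -0.2533  0.026 ]
[ 0.6356 -0.2694  0.026 ]
[ 0.6293 -0.3317  0.026 ]
[ 0.62087459 -0.00485653  0.1576249 ]
```

View pics/raw_w7.png

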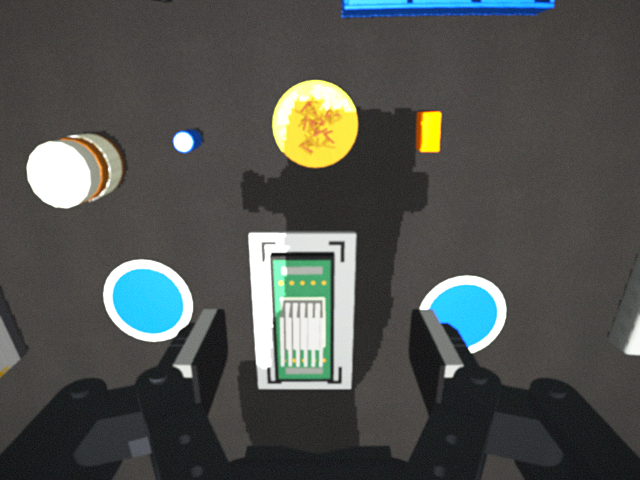

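The heatsink stands on the carrier in the outline. The tin's rim circle is centred at (315,124), and the jar's cap is at (61,174) with its base around (97,165).

```bash
python3 -c "
from h import *
Tw=np.load('Tw7.npy')
print('tin',[atz('wrist',p,.034,Tw) for p in((315,124),(272,124),(358,124),(315,80),(315,168))])
print('jar',[atz('wrist',p,.05,Tw) for p in((61,174),(27,174),(95,174))])
print('hs',[atz('wrist',p,.044,Tw) for p in((281,298),(326,298),(324,366),(281,366))])
go((.687,-.0045,.04),-2)"
```

```text
tin [array([ 0.6891, -0.0055,  0.034 ]), array([0.6902, 0.0211, 0.034 ]), array([ 0.6882, -0.0322,  0.034 ]), array([ 0.7151, -0.0065,  0.034 ]), array([ 0.6618, -0.0045,  0.034 ])]
jar [array([0.6675, 0.1527, 0.05  ]), array([0.6687, 0.1753, 0.05  ]), array([0.6664, 0.1306, 0.05  ])]
hs [array([0.576 , 0.0218, 0.044 ]), array([ 0.575 , -0.0088,  0.044 ]), array([ 0.5202, -0.0057,  0.044 ]), array([0.5213, 0.0255, 0.044 ])]
d [ 0.442 -0.018  0.784] r [-0.     0.002 -0.   ]
```

```bash

python3 -m jog '[{"jaw":1,"dx":0.1,"dy":0,"dz":0,"rx":0,"ry":0,"rz":0},{"jaw":1,"dx":0.3,"dy":-0.013,"dz":0,"rx":0,"ry":0,"rz":0},{"jaw":1,"dx":0.45,"dy":-0.013,"dz":0.1,"rx":0,"ry":0,"rz":0},{"jaw":1,"dx":0.453,"dy":-0.013,"dz":0.25,"rx":0,"ry":0,"rz":0},{"jaw":1,"dx":0.453,"dy":-0.013,"dz":0.4,"rx":0,"ry":0,"rz":0},{"jaw":1,"dx":0.453,"dy":-0.013,"dz":0.5,"rx":0,"ry":0,"rz":0},{"jaw":1,"dx":0.453,"dy":-0.013,"dz":0.5,"rx":0,"ry":0,"rz":0},{"jaw":1,"dx":0.453,"dy":-0.013,"dz":0.5,"rx":0,"ry":0,"rz":0},{"jaw":1,"dx":0.453,"dy":-0.013,"dz":0.5,"rx":0,"ry":0,"rz":0},{"jaw":1,"dx":0.453,"dy":-0.013,"dz":0.5,"rx":0,"ry":0,"rz":0}]'
python3 -c "
from h import *
go((.6886,-.0053,.012),-2)"
```

```text
time_s: 16.38
position: [0.6911, -0.0057, 0.0846]
tool_rot: [-180.0, -0.2, -2.0]
ft_force: [0.5, 0.8, 0.6]
width: 0.998
grip_force: 0.0
d [-0.018 -0.002  0.484] r [-0.    -0.004 -0.001]
```

```bash

python3 -m jog '[{"jaw":1,"dx":-0.01,"dy":0,"dz":0.1,"rx":0,"ry":0,"rz":0},{"jaw":1,"dx":-0.015,"dy":0,"dz":0.25,"rx":0,"ry":0,"rz":0},{"jaw":1,"dx":-0.015,"dy":0,"dz":0.4,"rx":0,"ry":0,"rz":0},{"jaw":1,"dx":-0.015,"dy":0,"dz":0.47,"rx":0,"ry":0,"rz":0},{"jaw":1,"dx":-0.015,"dy":0,"dz":0.484,"rx":0,"ry":0,"rz":0},{"jaw":1,"dx":-0.015,"dy":0,"dz":0.484,"rx":0,"ry":0,"rz":0},{"jaw":1,"dx":-0.015,"dy":0,"dz":0.484,"rx":0,"ry":0,"rz":0},{"jaw":0.6,"dx":-0.015,"dy":0,"dz":0.484,"rx":0,"ry":0,"rz":0},{"jaw":0.4,"dx":-0.015,"dy":0,"dz":0.484,"rx":0,"ry":0,"rz":0},{"jaw":0.4,"dx":-0.015,"dy":0,"dz":0.484,"rx":0,"ry":0,"rz":0}]' 40
python3 -m jog '[{"jaw":0.3,"dx":0,"dy":0,"dz":0,"rx":0,"ry":0,"rz":0},{"jaw":0.2,"dx":0,"dy":0,"dz":0,"rx":0,"ry":0,"rz":0},{"jaw":0.1,"dx":0,"dy":0,"dz":0,"rx":0,"ry":0,"rz":0},{"jaw":0,"dx":0,"dy":0,"dz":0,"rx":0,"ry":0,"rz":0},{"jaw":-0.1,"dx":0,"dy":0,"dz":0,"rx":0,"ry":0,"rz":0},{"jaw":-0.1,"dx":0,"dy":0,"dz":0,"rx":0,"ry":0,"rz":0},{"jaw":-0.1,"dx":0,"dy":0,"dz":0,"rx":0,"ry":0,"rz":0},{"jaw":-0.1,"dx":0,"dy":0,"dz":0,"rx":0,"ry":0,"rz":0},{"jaw":-0.1,"dx":0,"dy":0,"dz":0,"rx":0,"ry":0,"rz":0},{"jaw":-0.1,"dx":0,"dy":0,"dz":0,"rx":0,"ry":0,"rz":0}]'
python3 -c "
from h import *
print(robot.get_state()['ft_force']);go((.5337,-.1185,.09),-2)"
```

```text
time_s: 17.22
position: [0.6884, -0.0055, 0.0112]
tool_rot: [-180.0, -0.1, -2.0]
ft_force: [-0.1, -0.0, 0.3]
width: 0.701
grip_force: 0.0
time_s: 18.05
position: [0.6881, -0.0055, 0.0108]
tool_rot: [-180.0, -0.0, -2.0]
ft_force: [-0.5, 1.2, 5.4]
width: 0.575
grip_force: 41.8
[-0.54666942  1.19889137  5.42662277]
d [-1.002  0.789 -0.529] r [-0.    -0.001 -0.001]
```

```bash

python3 -m jog '[{"jaw":-0.1,"dx":0,"dy":0,"dz":-0.1,"rx":0,"ry":0,"rz":0},{"jaw":-0.1,"dx":0,"dy":0.03,"dz":-0.25,"rx":0,"ry":0,"rz":0},{"jaw":-0.1,"dx":-0.05,"dy":0.1,"dz":-0.42,"rx":0,"ry":0,"rz":0},{"jaw":-0.1,"dx":-0.15,"dy":0.2,"dz":-0.5,"rx":0,"ry":0,"rz":0},{"jaw":-0.1,"dx":-0.3,"dy":0.33,"dz":-0.5,"rx":0,"ry":0,"rz":0},{"jaw":-0.1,"dx":-0.45,"dy":0.45,"dz":-0.5,"rx":0,"ry":0,"rz":0},{"jaw":-0.1,"dx":-0.6,"dy":0.57,"dz":-0.5,"rx":0,"ry":0,"rz":0},{"jaw":-0.1,"dx":-0.75,"dy":0.68,"dz":-0.5,"rx":0,"ry":0,"rz":0},{"jaw":-0.1,"dx":-0.88,"dy":0.75,"dz":-0.5,"rx":0,"ry":0,"rz":0},{"jaw":-0.1,"dx":-0.96,"dy":0.78,"dz":-0.5,"rx":0,"ry":0,"rz":0}]'
python3 -m jog '[{"jaw":-0.1,"dx":-0.02,"dy":0.005,"dz":0,"rx":0,"ry":0,"rz":0},{"jaw":-0.1,"dx":-0.04,"dy":0.01,"dz":0,"rx":0,"ry":0,"rz":0},{"jaw":-0.1,"dx":-0.04,"dy":0.01,"dz":0.05,"rx":0,"ry":0,"rz":0},{"jaw":-0.1,"dx":-0.04,"dy":0.01,"dz":0.12,"rx":0,"ry":0,"rz":0},{"jaw":-0.1,"dx":-0.04,"dy":0.01,"dz":0.2,"rx":0,"ry":0,"rz":0},{"jaw":-0.1,"dx":-0.04,"dy":0.01,"dz":0.25,"rx":0,"ry":0,"rz":0},{"jaw":-0.1,"dx":-0.04,"dy":0.01,"dz":0.28,"rx":0,"ry":0,"rz":0},{"jaw":-0.1,"dx":-0.04,"dy":0.01,"dz":0.28,"rx":0,"ry":0,"rz":0},{"jaw":-0.1,"dx":-0.04,"dy":0.01,"dz":0.28,"rx":0,"ry":0,"rz":0},{"jaw":-0.1,"dx":-0.04,"dy":0.01,"dz":0.28,"rx":0,"ry":0,"rz":0}]'
python3 -c "
from h import *
go((.5337,-.1185,.0130),-2); np.save('Tw8',T()); snap('wrist','w8'); print(T()[:3,3])"
```

```text
time_s: 18.88
position: [0.5365, -0.1201, 0.0859]
tool_rot: [179.9, 0.1, -2.2]
ft_force: [-1.0, -0.9, -1.0]
width: 0.57
grip_force: 41.6
time_s: 19.72
position: [0.5339, -0.1188, 0.0433]
tool_rot: [180.0, -0.0, -2.0]
ft_force: [-0.6, -0.2, -0.2]
width: 0.575
grip_force: 41.6
d [-0.001 -0.002  0.202] r [ 0.    -0.001 -0.001]
[ 0.53400979 -0.11878449  0.04352352]
```

View pics/raw_w8.png

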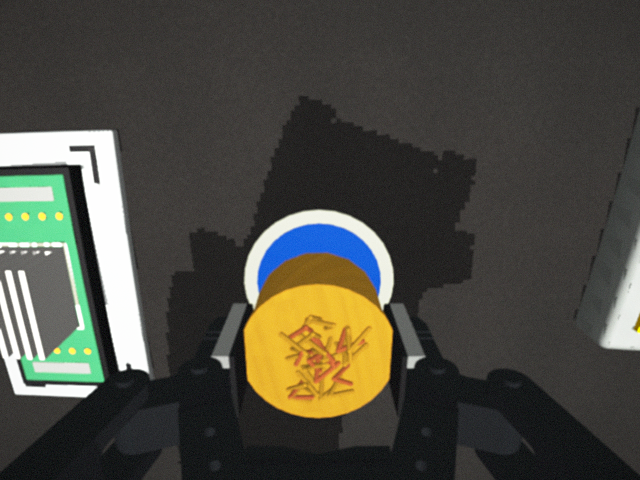

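Pad rim: top (319,209), left (244,278), right (394,278). Tin rim: top row 284, bottom row 418, columns 245 to 392. I'll compare the two centres.

```bash
python3 -c "
from h import *
Tw=np.load('Tw8.npy'); z=Tw[2,3]
print('pad far',atz('wrist',(319,209),.002,Tw),atz('wrist',(244,278),.002,Tw),atz('wrist',(394,278),.002,Tw))
zr=z-.0108+.034
print('tin',atz('wrist',(318.5,284),zr,Tw),atz('wrist',(318.5,418),zr,Tw),atz('wrist',(245,350),zr,Tw),atz('wrist',(392,350),zr,Tw))
print('tin front bottom',atz('wrist',(318.5,254),z-.0108,Tw))
"
```

```text
pad far [ 0.5691 -0.1206  0.002 ] [ 0.5364 -0.0834  0.002 ] [ 0.5337 -0.1554  0.002 ]
tin [ 0.5612 -0.1199  0.0665] [ 0.5089 -0.118   0.0665] [ 0.5381 -0.0946  0.0665] [ 0.5363 -0.1435  0.0665]
tin front bottom [ 0.5586 -0.1199  0.0325]
```

```bash

python3 -m jog '[{"jaw":-0.1,"dx":-0.004,"dy":0.002,"dz":0.03,"rx":0,"ry":0,"rz":0},{"jaw":-0.1,"dx":-0.004,"dy":0.002,"dz":0.08,"rx":0,"ry":0,"rz":0},{"jaw":-0.1,"dx":-0.004,"dy":0.002,"dz":0.13,"rx":0,"ry":0,"rz":0},{"jaw":-0.1,"dx":-0.004,"dy":0.002,"dz":0.17,"rx":0,"ry":0,"rz":0},{"jaw":-0.1,"dx":-0.004,"dy":0.002,"dz":0.19,"rx":0,"ry":0,"rz":0},{"jaw":-0.1,"dx":-0.004,"dy":0.002,"dz":0.2,"rx":0,"ry":0,"rz":0},{"jaw":-0.1,"dx":-0.004,"dy":0.002,"dz":0.202,"rx":0,"ry":0,"rz":0},{"jaw":-0.1,"dx":-0.004,"dy":0.002,"dz":0.202,"rx":0,"ry":0,"rz":0},{"jaw":-0.1,"dx":-0.004,"dy":0.002,"dz":0.202,"rx":0,"ry":0,"rz":0},{"jaw":-0.1,"dx":-0.004,"dy":0.002,"dz":0.202,"rx":0,"ry":0,"rz":0}]'
python3 -c "
from h import *
print(robot.get_state()['ft_force']);go((.5333,-.119,.0128),-2)"
```

```text
time_s: 20.6
position: [0.5333, -0.119, 0.0129]
tool_rot: [180.0, -0.0, -2.0]
ft_force: [0.2, -0.0, -1.0]
width: 0.57
grip_force: 41.5
[ 0.24325308 -0.03816994 -1.00008734]
d [-0.     0.     0.001] r [ 0.    -0.001 -0.   ]
```

```bash

python3 -m jog '[{"jaw":-0.1,"dx":0,"dy":0,"dz":0.004,"rx":0,"ry":0,"rz":0},{"jaw":-0.1,"dx":0,"dy":0,"dz":0.004,"rx":0,"ry":0,"rz":0},{"jaw":0.25,"dx":0,"dy":0,"dz":0.004,"rx":0,"ry":0,"rz":0},{"jaw":0.5,"dx":0,"dy":0,"dz":0.004,"rx":0,"ry":0,"rz":0},{"jaw":0.6,"dx":0,"dy":0,"dz":0.004,"rx":0,"ry":0,"rz":0},{"jaw":0.6,"dx":0,"dy":0,"dz":0.004,"rx":0,"ry":0,"rz":0},{"jaw":0.6,"dx":0,"dy":0,"dz":-0.1,"rx":0,"ry":0,"rz":0},{"jaw":0.6,"dx":0,"dy":0,"dz":-0.3,"rx":0,"ry":0,"rz":0},{"jaw":0.6,"dx":0,"dy":0,"dz":-0.55,"rx":0,"ry":0,"rz":0},{"jaw":0.8,"dx":0,"dy":0,"dz":-0.75,"rx":0,"ry":0,"rz":0}]'
python3 -m jog '[{"jaw":0.8,"dx":0.02,"dy":-0.05,"dz":-0.05,"rx":0,"ry":0,"rz":0},{"jaw":0.8,"dx":0.1,"dy":-0.2,"dz":-0.1,"rx":0,"ry":0,"rz":0},{"jaw":0.8,"dx":0.18,"dy":-0.4,"dz":-0.1,"rx":0,"ry":0,"rz":0},{"jaw":0.8,"dx":0.25,"dy":-0.65,"dz":-0.1,"rx":0,"ry":0,"rz":0},{"jaw":0.8,"dx":0.32,"dy":-0.85,"dz":-0.1,"rx":0,"ry":0,"rz":0},{"jaw":0.8,"dx":0.36,"dy":-1,"dz":-0.1,"rx":0,"ry":0,"rz":0},{"jaw":0.8,"dx":0.36,"dy":-1,"dz":-0.1,"rx":0,"ry":0,"rz":0},{"jaw":0.8,"dx":0.36,"dy":-1,"dz":-0.1,"rx":0,"ry":0,"rz":0},{"jaw":0.8,"dx":0.36,"dy":-1,"dz":-0.1,"rx":0,"ry":0,"rz":0},{"jaw":0.8,"dx":0.36,"dy":-1,"dz":-0.1,"rx":0,"ry":0,"rz":0}]'
python3 -c "
from h import *
go((.6665,.1545,.10),-2)"
```

```text
time_s: 21.43
position: [0.5329, -0.119, 0.127]
tool_rot: [180.0, -0.0, -2.0]
ft_force: [0.7, -0.3, -0.6]
width: 0.894
grip_force: 0.0
time_s: 22.27
position: [0.5917, 0.0272, 0.1402]
tool_rot: [179.9, 0.1, -2.2]
ft_force: [0.3, -0.4, -0.2]
width: 0.902
grip_force: 0.0
d [ 0.467 -0.868  0.266] r [ 0.002  0.001 -0.004]
```

I've viewed 14 pictures, so I'll find the jar cap with image code from here.

```bash

python3 -m jog '[{"jaw":1,"dx":0.05,"dy":-0.1,"dz":0,"rx":0,"ry":0,"rz":0},{"jaw":1,"dx":0.15,"dy":-0.3,"dz":0,"rx":0,"ry":0,"rz":0},{"jaw":1,"dx":0.3,"dy":-0.5,"dz":0,"rx":0,"ry":0,"rz":0},{"jaw":1,"dx":0.4,"dy":-0.75,"dz":0.05,"rx":0,"ry":0,"rz":0},{"jaw":1,"dx":0.46,"dy":-0.87,"dz":0.1,"rx":0,"ry":0,"rz":0},{"jaw":1,"dx":0.467,"dy":-0.87,"dz":0.1,"rx":0,"ry":0,"rz":0},{"jaw":1,"dx":0.467,"dy":-0.87,"dz":0.1,"rx":0,"ry":0,"rz":0},{"jaw":1,"dx":0.467,"dy":-0.87,"dz":0.1,"rx":0,"ry":0,"rz":0},{"jaw":1,"dx":0.467,"dy":-0.87,"dz":0.1,"rx":0,"ry":0,"rz":0},{"jaw":1,"dx":0.467,"dy":-0.87,"dz":0.1,"rx":0,"ry":0,"rz":0}]'
python3 -c "
from h import *
Tw=T(); np.save('Tw9',Tw); i=snap('wrist','w9'); print(Tw[:3,3])
print('expected cap px',proj('wrist',[(.6665,.1545,.05)],Tw), 'r px',415*.022/ (Tw[2,3]+.135-.05))
h=cv2.cvtColor(i,cv2.COLOR_RGB2HSV)
for th in (110,150,190):
  m=((h[:,:,1]<40)&(h[:,:,2]>th)).astype(np.uint8)
  for c in cv2.findContours(m,0,2)[0]:
    if cv2.contourArea(c)>1200: print(th,cv2.contourArea(c),cv2.boundingRect(c),[np.round(v,1) for v in cv2.minEnclosingCircle(c)])
go((.6665,.1545,.018),-2)"
```

```text
time_s: 23.1
position: [0.6669, 0.1544, 0.126]
tool_rot: [179.9, -0.0, -2.2]
ft_force: [-0.3, -0.2, -0.0]
width: 0.999
grip_force: 0.0
[0.66689895 0.1544396  0.12599068]
expected cap px [[317.56517822 255.71738767]] r px 43.272053261856094
110 6126.0 (300, 327, 97, 82) [array([348., 368.]), np.float64(48.7)]
110 5217.5 (449, 298, 131, 104) [array([518.2, 340.4]), np.float64(73.0)]
110 7126.0 (29, 294, 134, 110) [array([ 99. , 342.9]), np.float64(70.0)]
110 4223.5 (278, 215, 75, 74) [array([315. , 252.3]), np.float64(37.9)]
110 2637.5 (381, 0, 83, 52) [array([422.,  22.]), np.float64(46.5)]
150 6034.5 (300, 328, 97, 81) [array([348.1, 368.1]), np.float64(48.3)]
150 3095.0 (467, 298, 112, 91) [array([525.1, 333.5]), np.float64(63.1)]
150 6788.5 (30, 295, 132, 109) [array([ 99.3, 343.3]), np.float64(69.4)]
150 4162.5 (278, 215, 75, 74) [array([314.9, 251.8]), np.float64(37.5)]
190 5936.0 (300, 328, 96, 81) [array([347.7, 367.1]), np.float64(48.0)]
190 1743.0 (30, 326, 105, 70) [array([ 82. , 349.5]), np.float64(52.9)]
190 2928.0 (468, 299, 111, 89) [array([525.1, 333.3]), np.float64(62.5)]
190 3920.5 (279, 219, 73, 70) [array([314.9, 253.4]), np.float64(36.7)]
d [-0.003  0.003  0.72 ] r [ 0.001 -0.    -0.004]
```

```bash
python3 -c "
from h import *
Tw=np.load('Tw9.npy')
print(atz('wrist',(315,252.2),.05,Tw), proj('wrist',[(.556,.135,.002)],Tw))
P=atz('wrist',(315,252.2),.05,Tw)
go((P[0],P[1],.018),-2)"
```

```text
[0.6686 0.1558 0.05  ] [[348.89730226 368.93937311]]
d [ 0.011 -0.006  0.72 ] r [ 0.001 -0.    -0.004]
```

```bash

python3 -m jog '[{"jaw":1,"dx":0.01,"dy":-0.005,"dz":0.1,"rx":0,"ry":0,"rz":0},{"jaw":1,"dx":0.01,"dy":-0.005,"dz":0.25,"rx":0,"ry":0,"rz":0},{"jaw":1,"dx":0.01,"dy":-0.005,"dz":0.4,"rx":0,"ry":0,"rz":0},{"jaw":1,"dx":0.01,"dy":-0.005,"dz":0.55,"rx":0,"ry":0,"rz":0},{"jaw":1,"dx":0.01,"dy":-0.005,"dz":0.65,"rx":0,"ry":0,"rz":0},{"jaw":1,"dx":0.01,"dy":-0.005,"dz":0.71,"rx":0,"ry":0,"rz":0},{"jaw":1,"dx":0.01,"dy":-0.005,"dz":0.72,"rx":0,"ry":0,"rz":0},{"jaw":1,"dx":0.01,"dy":-0.005,"dz":0.72,"rx":0,"ry":0,"rz":0},{"jaw":0.5,"dx":0.01,"dy":-0.005,"dz":0.72,"rx":0,"ry":0,"rz":0},{"jaw":0.3,"dx":0.01,"dy":-0.005,"dz":0.72,"rx":0,"ry":0,"rz":0}]' 40
python3 -m jog '[{"jaw":0.3,"dx":0,"dy":0,"dz":0,"rx":0,"ry":0,"rz":0},{"jaw":0.2,"dx":0,"dy":0,"dz":0,"rx":0,"ry":0,"rz":0},{"jaw":0.1,"dx":0,"dy":0,"dz":0,"rx":0,"ry":0,"rz":0},{"jaw":0,"dx":0,"dy":0,"dz":0,"rx":0,"ry":0,"rz":0},{"jaw":-0.1,"dx":0,"dy":0,"dz":0,"rx":0,"ry":0,"rz":0},{"jaw":-0.25,"dx":0,"dy":0,"dz":0,"rx":0,"ry":0,"rz":0},{"jaw":-0.25,"dx":0,"dy":0,"dz":0,"rx":0,"ry":0,"rz":0},{"jaw":-0.25,"dx":0,"dy":0,"dz":0,"rx":0,"ry":0,"rz":0},{"jaw":-0.25,"dx":0,"dy":0,"dz":0,"rx":0,"ry":0,"rz":0},{"jaw":-0.25,"dx":0,"dy":0,"dz":0,"rx":0,"ry":0,"rz":0}]'
python3 -c "
from h import *
print(robot.get_state()['ft_force']);go((.5558,.1345,.10),-2)"
```

```text
time_s: 23.98
position: [0.6696, 0.1578, 0.0188]
tool_rot: [-180.0, -0.2, -2.0]
ft_force: [-0.4, -0.6, 1.5]
width: 0.746
grip_force: 0.0
time_s: 24.82
position: [0.6688, 0.1576, 0.0183]
tool_rot: [-180.0, -0.0, -2.0]
ft_force: [-1.1, 0.2, 5.5]
width: 0.5
grip_force: 40.1
[-1.12583516  0.19315104  5.47793941]
d [-0.747  0.18  -0.546] r [-0.    -0.001 -0.001]
```

```bash

python3 -m jog '[{"jaw":-0.25,"dx":0,"dy":0,"dz":-0.1,"rx":0,"ry":0,"rz":0},{"jaw":-0.25,"dx":0,"dy":0,"dz":-0.25,"rx":0,"ry":0,"rz":0},{"jaw":-0.25,"dx":-0.05,"dy":0.02,"dz":-0.35,"rx":0,"ry":0,"rz":0},{"jaw":-0.25,"dx":-0.15,"dy":0.04,"dz":-0.4,"rx":0,"ry":0,"rz":0},{"jaw":-0.25,"dx":-0.3,"dy":0.08,"dz":-0.4,"rx":0,"ry":0,"rz":0},{"jaw":-0.25,"dx":-0.45,"dy":0.12,"dz":-0.4,"rx":0,"ry":0,"rz":0},{"jaw":-0.25,"dx":-0.6,"dy":0.15,"dz":-0.4,"rx":0,"ry":0,"rz":0},{"jaw":-0.25,"dx":-0.7,"dy":0.17,"dz":-0.4,"rx":0,"ry":0,"rz":0},{"jaw":-0.25,"dx":-0.74,"dy":0.18,"dz":-0.4,"rx":0,"ry":0,"rz":0},{"jaw":-0.25,"dx":-0.747,"dy":0.18,"dz":-0.4,"rx":0,"ry":0,"rz":0}]'
python3 -m jog '[{"jaw":-0.25,"dx":0,"dy":0,"dz":0.03,"rx":0,"ry":0,"rz":0},{"jaw":-0.25,"dx":0,"dy":0,"dz":0.08,"rx":0,"ry":0,"rz":0},{"jaw":-0.25,"dx":0,"dy":0,"dz":0.14,"rx":0,"ry":0,"rz":0},{"jaw":-0.25,"dx":0,"dy":0,"dz":0.19,"rx":0,"ry":0,"rz":0},{"jaw":-0.25,"dx":0,"dy":0,"dz":0.2,"rx":0,"ry":0,"rz":0},{"jaw":-0.25,"dx":0,"dy":0,"dz":0.2,"rx":0,"ry":0,"rz":0},{"jaw":-0.25,"dx":0,"dy":0,"dz":0.2,"rx":0,"ry":0,"rz":0},{"jaw":-0.25,"dx":0,"dy":0,"dz":0.2,"rx":0,"ry":0,"rz":0},{"jaw":-0.25,"dx":0,"dy":0,"dz":0.2,"rx":0,"ry":0,"rz":0},{"jaw":-0.25,"dx":0,"dy":0,"dz":0.2,"rx":0,"ry":0,"rz":0}]'
python3 -c "
from h import *
go((.5558,.1345,.0203),-2)
Tw=T(); np.save('Tw10',Tw); i=snap('wrist','w10'); print(Tw[:3,3])
h=cv2.cvtColor(i,cv2.COLOR_RGB2HSV)
for n,m in (('white',(h[:,:,1]<40)&(h[:,:,2]>150)),('blue',(h[:,:,0]>95)&(h[:,:,0]<125)&(h[:,:,1]>120)&(h[:,:,2]>60))):
  for c in cv2.findContours(m.astype(np.uint8),0,2)[0]:
    if cv2.contourArea(c)>400: print(n,cv2.contourArea(c),cv2.boundingRect(c),[np.round(v,1) for v in cv2.minEnclosingCircle(c)])
zc=Tw[2,3]-.0183+.05
print('cap expected if centred',proj('wrist',[(Tw[0,3],Tw[1,3],zc)],Tw))
a=np.linspace(0,2*np.pi,73); q=proj('wrist',np.c_[.5558+.036*np.cos(a),.1345+.036*np.sin(a),0*a+.002],Tw); print('pad expected bbox',q.min(0),q.max(0))
"
```

```text
time_s: 25.65
position: [0.5546, 0.1345, 0.078]
tool_rot: [-180.0, 0.0, -2.0]
ft_force: [-1.0, 0.2, -0.9]
width: 0.498
grip_force: 40.8
time_s: 26.48
position: [0.5558, 0.1347, 0.0477]
tool_rot: [-180.0, -0.0, -2.0]
ft_force: [-0.0, 0.8, -0.3]
width: 0.494
grip_force: 40.8
d [0.    0.002 0.183] r [-0.    -0.001 -0.001]
[0.55577537 0.13473328 0.04774249]
white 770.0 (0, 346, 42, 85) [array([ 20., 388.]), np.float64(46.5)]
white 10395.0 (255, 321, 127, 106) [array([318. , 374.5]), np.float64(63.4)]
white 1117.5 (548, 295, 87, 115) [array([594.5, 351.5]), np.float64(68.9)]
white 443.5 (594, 295, 29, 83) [array([608., 336.]), np.float64(43.3)]
white 1363.0 (532, 295, 79, 95) [array([571., 342.]), np.float64(60.4)]
white 473.0 (537, 265, 83, 83) [array([578., 306.]), np.float64(57.3)]
white 702.0 (564, 214, 64, 13) [array([595.5, 220. ]), np.float64(31.9)]
white 3024.5 (244, 207, 146, 109) [array([316.6, 275.9]), np.float64(73.0)]
white 9438.5 (479, 159, 161, 211) [array([559. , 264.5]), np.float64(130.0)]
blue 4997.5 (257, 220, 120, 83) [array([316.6, 275.3]), np.float64(60.0)]
cap expected if centred [[318.10421333 374.24359322]]
pad expected bbox [244.95052481 204.9996702 ] [391.69249249 340.28751819]
```

```bash

python3 -m jog '[{"jaw":-0.25,"dx":-0.003,"dy":-0.001,"dz":0.03,"rx":0,"ry":0,"rz":0},{"jaw":-0.25,"dx":-0.003,"dy":-0.001,"dz":0.07,"rx":0,"ry":0,"rz":0},{"jaw":-0.25,"dx":-0.003,"dy":-0.001,"dz":0.12,"rx":0,"ry":0,"rz":0},{"jaw":-0.25,"dx":-0.003,"dy":-0.001,"dz":0.155,"rx":0,"ry":0,"rz":0},{"jaw":-0.25,"dx":-0.003,"dy":-0.001,"dz":0.175,"rx":0,"ry":0,"rz":0},{"jaw":-0.25,"dx":-0.003,"dy":-0.001,"dz":0.183,"rx":0,"ry":0,"rz":0},{"jaw":-0.25,"dx":-0.003,"dy":-0.001,"dz":0.183,"rx":0,"ry":0,"rz":0},{"jaw":-0.25,"dx":-0.003,"dy":-0.001,"dz":0.183,"rx":0,"ry":0,"rz":0},{"jaw":-0.25,"dx":-0.003,"dy":-0.001,"dz":0.183,"rx":0,"ry":0,"rz":0},{"jaw":-0.25,"dx":-0.003,"dy":-0.001,"dz":0.183,"rx":0,"ry":0,"rz":0}]'
python3 -c "
from h import *
print(robot.get_state()['ft_force']);go((.5554,.1349,.0203),-2)"
```

```text
time_s: 27.37
position: [0.5543, 0.1347, 0.0202]
tool_rot: [180.0, 0.1, -2.0]
ft_force: [-2.0, 0.0, 5.9]
width: 0.498
grip_force: 41.6
[-1.99334854  0.04078115  5.91353144]
d [ 0.007 -0.001 -0.001] r [ 0.     0.002 -0.001]
```

In contact. I'll release, lift clear and check everything by image code.

```bash

python3 -m jog '[{"jaw":-0.25,"dx":0,"dy":0,"dz":0,"rx":0,"ry":0,"rz":0},{"jaw":0,"dx":0,"dy":0,"dz":0,"rx":0,"ry":0,"rz":0},{"jaw":0.25,"dx":0,"dy":0,"dz":0,"rx":0,"ry":0,"rz":0},{"jaw":0.5,"dx":0,"dy":0,"dz":0,"rx":0,"ry":0,"rz":0},{"jaw":0.6,"dx":0,"dy":0,"dz":0,"rx":0,"ry":0,"rz":0},{"jaw":0.6,"dx":0,"dy":0,"dz":0,"rx":0,"ry":0,"rz":0},{"jaw":0.6,"dx":0,"dy":0,"dz":-0.1,"rx":0,"ry":0,"rz":0},{"jaw":0.6,"dx":0,"dy":0,"dz":-0.3,"rx":0,"ry":0,"rz":0},{"jaw":0.6,"dx":0,"dy":0,"dz":-0.55,"rx":0,"ry":0,"rz":0},{"jaw":0.6,"dx":0,"dy":0,"dz":-0.8,"rx":0,"ry":0,"rz":0}]'
python3 -m jog '[{"jaw":0.6,"dx":-0.05,"dy":0.1,"dz":-0.1,"rx":0,"ry":0,"rz":0},{"jaw":0.6,"dx":-0.15,"dy":0.3,"dz":-0.3,"rx":0,"ry":0,"rz":0},{"jaw":0.6,"dx":-0.3,"dy":0.5,"dz":-0.5,"rx":0,"ry":0,"rz":0},{"jaw":0.6,"dx":-0.45,"dy":0.7,"dz":-0.6,"rx":0,"ry":0,"rz":0},{"jaw":0.6,"dx":-0.5,"dy":0.83,"dz":-0.6,"rx":0,"ry":0,"rz":0},{"jaw":0.6,"dx":-0.5,"dy":0.83,"dz":-0.6,"rx":0,"ry":0,"rz":0},{"jaw":0.6,"dx":-0.5,"dy":0.83,"dz":-0.6,"rx":0,"ry":0,"rz":0},{"jaw":0.6,"dx":-0.5,"dy":0.83,"dz":-0.6,"rx":0,"ry":0,"rz":0},{"jaw":0.6,"dx":-0.5,"dy":0.83,"dz":-0.6,"rx":0,"ry":0,"rz":0},{"jaw":0.6,"dx":-0.5,"dy":0.83,"dz":-0.6,"rx":0,"ry":0,"rz":0}]'
python3 - <<'E'
from h import *
Tw=T(); np.save('Tw11',Tw); i=snap('wrist','w11'); snap('scene','s11'); snap('side','d11'); print(Tw[:3,3])
h=cv2.cvtColor(i,cv2.COLOR_RGB2HSV).astype(int); H,S,V=h[...,0],h[...,1],h[...,2]
for n,m in (('white',(S<45)&(V>150)),('blue',(H>95)&(H<125)&(S>120)&(V>60)),('tin',(H>12)&(H<32)&(S>120)&(V>90)),('green',(H>60)&(H<92)&(S>60)&(V>40))):
  for c in cv2.findContours(m.astype(np.uint8),0,2)[0]:
    if cv2.contourArea(c)>350: print(n,cv2.contourArea(c),cv2.boundingRect(c),[np.round(v,1) for v in cv2.minEnclosingCircle(c)],np.round(cv2.minAreaRect(c)[2],1))
for n,p in dict(cap=(.5548,.1348,.052),padL=(.5555,.1347,.002),tin=(.5333,-.119,.036),padR=(.5335,-.119,.002),plate=(.54,.0095,.006),carr=(.54,.0095,.016),hs=(.5404,.0095,.044)).items(): print(n,proj('wrist',[p],Tw).round(1))
E
```

```text
time_s: 28.2
position: [0.5543, 0.1346, 0.1406]
tool_rot: [180.0, 0.1, -2.0]
ft_force: [0.8, 1.1, 0.3]
width: 0.802
grip_force: 0.0
time_s: 29.03
position: [0.4762, 0.0144, 0.2294]
tool_rot: [-180.0, 0.0, -1.9]
ft_force: [0.2, -0.2, 0.1]
width: 0.797
grip_force: 0.0
[0.47617358 0.01438686 0.22940654]
white 608.5 (112, 462, 44, 18) [array([133.5, 475.9]), np.float64(21.7)] 90.0
white 763.0 (481, 454, 43, 26) [array([502. , 471.4]), np.float64(22.3)] 90.0
white 508.0 (623, 102, 17, 64) [array([636.4, 133.5]), np.float64(31.6)] 90.0
white 1195.5 (427, 85, 72, 86) [array([468.6, 128.3]), np.float64(43.9)] 8.5
white 5895.0 (128, 68, 90, 88) [array([172.7, 112.8]), np.float64(45.3)] 28.8
white 15450.5 (272, 36, 99, 169) [array([321. , 119.4]), np.float64(95.4)] 90.0
blue 413.5 (436, 95, 41, 67) [array([466.5, 128. ]), np.float64(34.3)] 6.9
blue 878.0 (150, 77, 59, 69) [array([174.8, 111.6]), np.float64(35.4)] 71.6
tin 3736.0 (443, 96, 74, 66) [array([479.3, 126.7]), np.float64(37.3)] 3.6
green 6652.5 (294, 57, 55, 131) [array([321.5, 122. ]), np.float64(69.5)] -0.0
cap [[153.5 113.9]]
padL [[175.2 111.4]]
tin [[483.  130.3]]
padR [[468.3 127.5]]
plate [[320.9 124. ]]
carr [[321.  124.6]]
hs [[321.3 125.9]]
```

```bash
python3 - <<'E'
from h import *
Tw=np.load('Tw11.npy'); i=cv2.imread('pics/raw_w11.png'); g=cv2.cvtColor(i,cv2.COLOR_BGR2GRAY)
for n,(x,y),r,z in (('cap',(153,114),(20,32),.052),('tin',(483,130),(28,40),.036)):
  x0,y0=x-60,y-60; c=cv2.HoughCircles(g[y0:y0+120,x0:x0+120],cv2.HOUGH_GRADIENT,1,15,param1=80,param2=12,minRadius=r[0],maxRadius=r[1])
  for a in c[0][:3]: p=(a[0]+x0,a[1]+y0); print(n,p,a[2],atz('wrist',p,z,Tw))
h=cv2.cvtColor(i,cv2.COLOR_BGR2HSV); s=np.zeros(g.shape,np.uint8); s[60:186,297:347]=255
m=((h[...,1]<50)&(s>0)).astype(np.uint8); m=cv2.morphologyEx(m,cv2.MORPH_CLOSE,np.ones((7,7)))
for c in cv2.findContours(m,0,2)[0]:
  if cv2.contourArea(c)>150: print('hs/marks',cv2.contourArea(c),cv2.boundingRect(c),cv2.minAreaRect(c))
P=np.array([[sx*.02,sy*.015] for sx,sy in((1,1),(1,-1),(-1,-1),(-1,1))]); 
for z in(.016,.044): print('hs expected',proj('wrist',[(.5404+a,.0095+b-.035*a,z) for a,b in P],Tw).round(0).tolist())
# side view: spares' green in magazine
d=cv2.imread('pics/raw_d11.png'); hd=cv2.cvtColor(d,cv2.COLOR_BGR2HSV)
for f in('d0','d11'):
  hd=cv2.cvtColor(cv2.imread(f'pics/raw_{f}.png'),cv2.COLOR_BGR2HSV)[325:400,250:380]
  m=((hd[...,0]>60)&(hd[...,0]<92)&(hd[...,1]>80)).astype(np.uint8)
  print(f,[cv2.boundingRect(c) for c in cv2.findContours(m,0,2)[0] if cv2.contourArea(c)>50])
E
```

```text
cap (np.float32(159.5), np.float32(115.5)) 31.4 [0.5534 0.1303 0.052 ]
cap (np.float32(173.5), np.float32(108.5)) 31.4 [0.5579 0.119  0.052 ]
cap (np.float32(176.5), np.float32(123.5)) 31.4 [0.547  0.1181 0.052 ]
tin (np.float32(479.5), np.float32(126.5)) 36.1 [ 0.5363 -0.1159  0.036 ]
tin (np.float32(465.5), np.float32(132.5)) 38.3 [ 0.5319 -0.1049  0.036 ]
hs/marks 202.0 (304, 174, 35, 7) ((321.0, 177.0), (6.0, 34.0), 90.0)
hs/marks 2202.5 (300, 97, 43, 56) ((321.0, 124.5), (55.0, 42.0), 90.0)
hs/marks 293.0 (302, 64, 38, 9) ((320.5, 68.0), (8.0, 37.0), 90.0)
hs expected [[303.0, 100.0], [339.0, 98.0], [339.0, 148.0], [303.0, 149.0]]
hs expected [[301.0, 99.0], [341.0, 98.0], [340.0, 152.0], [302.0, 153.0]]
d0 [(89, 34, 22, 21), (39, 25, 25, 13), (18, 21, 67, 18)]
d11 [(41, 29, 24, 9), (20, 25, 66, 14)]
```

```bash
python3 -c "
from h import *
print(robot.close_job())"
```

```text
the job is handed in; nothing more can be done
None
```

Everything was laid out in the order asked and the job was handed in at about 29 s: the carrier (spares left in the magazine), the heatsink on it, the tin and the jar are all placed and released. My final check by image code put the carrier and heatsink where they should be; I confirmed the tin and jar only roughly, because I had used all my picture views.

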